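# Right the toppled mill and put it back on the finishing stand

### The job

One of the brass pepper mills has toppled over on the bench. Stand it up on its foot on the bench and let go of it, then take it again by its upper end with the hand pointing down and set it gently on the yellow pad, the empty place of the raised stand, square with the pad like the row. Leave the two other mills and the rest of the bench as they are.

Things in the scene. Friction and masses are not known exactly. Their poses are not given: they have to be found in the camera images.
- mill: toppled mill, 0.3-0.5 kg: 48 x 48 mm square dark steel foot 12 mm thick, brass tube 36 mm across (12 to 128 mm up), brass collar 40 mm across (to 138 mm), black knob 24 mm across (top at 160 mm). Origin: centre of the foot's underside; z along the tube to the knob; x, y square to the foot's sides. Starts lying, knob roughly away from the robot, z level (2 degrees down), x down, tube axis 22 mm up
- mill_a: another mill, standing on the stand, of the same build: 48 x 48 mm square dark steel foot 12 mm thick, brass tube 36 mm across (12 to 128 mm up), brass collar 40 mm across (to 138 mm), black knob 24 mm across (top at 160 mm). Origin: centre of the foot's underside; z along the tube to the knob; x, y square to the foot's sides
- mill_b: the third mill, standing on the stand, of the same build and origin as mill_a
- stand: fixed raised stand: aluminium bar 320 mm long (its x), 60 mm wide (its y), its top 80 mm above the bench, on two dark legs with feet 100 mm wide. Origin: on the bench under its centre. Three places in a row at x = -100, 0 and +100 mm; two bear a mill, the third the yellow pad
- pad: fixed yellow pad, 52 x 52 mm and 3 mm thick, on the bar's top at the empty place, square with the bar. Origin: centre of its underside (80 mm above the bench); x along the bar, y across it
- pad_top (a point): centre of the pad's upper face, 83 mm above the bench, axes as the pad
- oil: amber oil bottle, yellow cap, 62 mm in diameter, 210 mm tall, standing; origin at the centre of its underside. Bystander
- offcut: short brass tube, 48 mm in diameter, 100 mm tall, standing; origin at the centre of its underside. Bystander
- jar: white jar, dark cap, 70 mm in diameter, 85 mm tall, standing; origin at the centre of its underside. Bystander
- wrench: steel wrench, 180 mm long, lying along its x; bystander
- knob_bin: fixed open yellow bin of black knobs, 170 x 120 x 70 mm; origin at the centre of its underside. Bystander

How it is judged:
By the outcome, as a careful person would: the job done as asked, in the order asked, and still so for the second after the job is handed in, with the robot touching nothing.
It also fails if it takes over 61 s, if anything falls off the work surface, if the arm or the gripper's body presses on something with over 40 N, if the wrist force passes 120 N, or if a joint passes its speed limit or range.

### The arm

A 7-joint arm with a two-finger parallel gripper is mounted at the origin on the work surface. World frame = base frame: x ahead of the robot, y to its left, z up, the work surface at z = 0. Lengths are in m, angles in rad, forces in N, time in s.
With the tool pointing down it reaches from about 0.4 to 0.925 m from the base axis. Payload 4.1 kg.
Tool frame: the origin (TCP) lies between the finger pads, 19 mm behind the fingertips; this is the grasp point; x points along the fingers, z is the direction in which the jaws open and shut, and the axes are right-handed (so a half turn about x gives the same grasp; the last joint's range is limited). The gripper opens to 85 mm and grips with 20 to 120 N. Pads are 22 mm wide; open, the fingers measure 114 mm over their backs; the gripper's body (76 mm by 85 mm) begins 54 mm behind the grasp point. The pads swing forward as they close: fully open they stand 13 mm farther back than shut.
Start: joints at [-1.271, 0.398, 0.045, 1.537, -0.019, 1.207, -0.051], TCP at [0.252, 0.599, 0.25] pointing down, gripper open.
Joint ranges: [-2.82, 2.82], [-0.49, 2.23], [-1.37, 1.46], [0, 2.46], [-1.36, 4.5], [0.23, 2], [-2.94, 2.94]. Speed limits (rad/s): [2.57, 2.57, 3.14, 3.14, 3.14, 3.14, 3.14].

### API

Orientations are given as [roll, pitch, yaw] about the fixed x, y, z axes, in that order (R = Rz(yaw) Ry(pitch) Rx(roll)).
In Python, from plant import state, get_image, hand_in gives the robot as it stands.
- The arm moves only by the tool carry_out, never from a script. Its arguments are lists of equal length, an entry for each row: "translation": the shift along the tool's x, y, z in m, a list of three; "rot": the turn, a rotation vector about the tool's x, y, z in degrees, a list of three; "fingers": the opening in per cent of the stroke, from 0 (shut) to 100 (fully open). In form: {"translation": [[dx, dy, dz], ...], "rot": [[wx, wy, wz], ...], "fingers": [fingers, ...]}. A call has exactly 5 rows; each row is the pose to reach, as a shift and turn from the pose measured when the call began, along the tool's axes at that moment; what a row does not reach only later rows make up. A row lasts 1/10 s, in which the tool goes at most 50 mm and 8.59 degrees, less where a joint would pass 70% of its speed; a pose out of reach is approached as far as the arm can. A call with a gripper value outside its range is refused whole. The fingers move at their own pace and stop on an object; "force" is the grip in N (left out, the last holds). Time passes only in rows, so rows that repeat a pose let the fingers close, or fill a call up. It gives the time, the measured TCP pose, the force and the opening at its end, in the units of the state.
- state(): the state, without advancing time (a new reading comes with each control period).
- get_image(name): name is "scene" or "top"; returns a dict with "frame" (480x640x3 uint8, red, green, blue), "z_map" (480x640 float32, m along the optical axis (not along the pixel's ray), 0 where there is no reading), "fx", "fy", "cx", "cy" (pixels), "T" (4x4, takes a point from camera to world coordinates). Camera axes: x right, y up, looking along -z (the intrinsics and any distortion apply to the point x, -y, -z); pixel columns grow to the right and rows downward; lengths in m; the calibration is good to about 2 mm. A picture is of the moment at which its call begins.
- hand_in(): hands the job in, once; it reports no verdict.
The state is a dict: "time": time; "q": joint angles; "qvel": joint speeds; "joint_torque": joint torques, N m; "tcp_pos": TCP position; "orientation": TCP orientation; "wrist_force": force on the tool from outside, world axes, zero at the start; "wrist_torque": the same for the moment, N m; "grip_width": opening from 0.0 (shut) to 1.0 (fully open).
Only numpy, scipy, OpenCV 4.12 (cv2) and the standard library are available. Lean on these libraries where they do the work, as an engineer would, in place of code of your own. Each camera call takes 0.05 s, during which the arm holds its last target. There are 200 camera calls.

## Working session

There is one attempt and no reset: what is moved stays moved. The work goes in short steps, Python scripts to look and compute and a tool call to move; the robot and the scene stay as the last step left them, time stands still between calls to the robot, and variables do not carry over. Pictures are saved under pics/ and viewed, about 8 in all and at most 12, crops included, and the job is handed in when it is done.

Besides the shell and the picture viewer there is one more tool, called after "Request:" in YAML: its name, and indented under it one key for each argument. carry_out: Moves the arm, as the interface text tells. Its arguments: {"type":"object","properties":{"translation":{"type":"array","items":{"type":"array","items":{"type":"number"}}},"rot":{"type":"array","items":{"type":"array","items":{"type":"number"}}},"fingers":{"type":"array","items":{"type":"number"}},"force":{"type":"number"}},"required":["translation","rot","fingers"]}

```bash
ls; mkdir -p pics; python3 - <<'E'
from plant import state,get_image
import cv2,numpy as np
print(state())
for n in("scene","top"):
    d=get_image(n);cv2.imwrite(f"pics/{n}0.png",d["frame"][:,:,::-1]);np.savez(f"pics/{n}0.npz",**d)
    print(n,[d[k] for k in("fx","fy","cx","cy")],np.round(d["T"],3).tolist(),[k for k in d])
E
```

```text
pics
{'time': 0.0, 'q': array([-1.27098303,  0.3991933 ,  0.04502601,  1.53789398, -0.01866822,
        1.20687223, -0.05070943]), 'qvel': array([ 6.25761012e-05,  1.60275690e-03, -1.08551996e-03, -4.48976753e-04,
        1.49295162e-03,  2.95326102e-04,  1.87645754e-03]), 'joint_torque': array([-6.22916905e-04, -4.75139415e+01,  1.36450153e+00, -2.54222721e+01,
        1.16223469e-02,  9.70035995e-03, -2.14871385e-06]), 'tcp_pos': array([0.25216204, 0.59844764, 0.2489562 ]), 'orientation': array([-3.05851898,  1.56885009, -1.88641496]), 'wrist_force': array([-0.685486  ,  0.14131194, -0.49970156]), 'wrist_torque': array([-0.02147407, -0.02609256,  0.00285571]), 'grip_width': 1.0017149358948974}
scene [539.6008137421603, 539.6008137421603, 318.169593286179, 240.0717614304757] [[0.344, -0.597, 0.725, 1.391], [0.939, 0.2, -0.281, -0.405], [0.022, 0.777, 0.629, 0.806], [0.0, 0.0, 0.0, 1.0]] ['frame', 'z_map', 'fx', 'fy', 'cx', 'cy', 'T']
top [550.686156485901, 550.686156485901, 323.0663804179291, 234.38654022975237] [[0.025, 0.997, -0.069, 0.496], [-0.999, 0.027, 0.025, -0.079], [0.027, 0.069, 0.997, 1.29], [0.0, 0.0, 0.0, 1.0]] ['frame', 'z_map', 'fx', 'fy', 'cx', 'cy', 'T']
```

View pics/scene0.png

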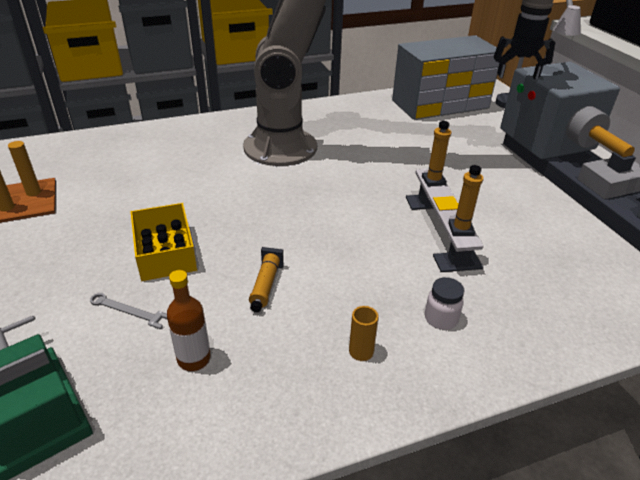

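View pics/top0.png

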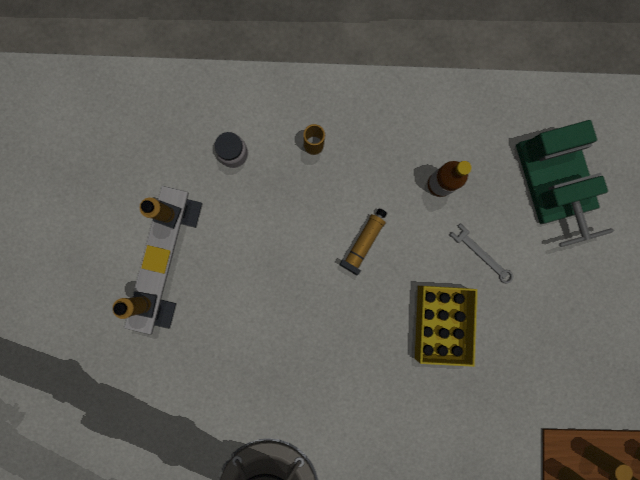

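The scene image shows the toppled mill at (268,278), knob at (256,306), and the pad at (446,203) between the two standing mills. In the top image the mill runs from its foot at (350,267) to its knob at (381,212), and the pad is at (155,260).

```bash
cat > h.py <<'E'
import numpy as np,cv2
from scipy.spatial.transform import Rotation as R
def rays(d,uv):
    uv=np.atleast_2d(np.asarray(uv,float));T=d["T"]
    v=np.c_[(uv[:,0]-d["cx"])/d["fx"],-(uv[:,1]-d["cy"])/d["fy"],-np.ones(len(uv))]
    return T[:3,3],v@T[:3,:3].T
def onplane(d,uv,z):
    o,v=rays(d,uv);return o+v*((z-o[2])/v[:,2])[:,None]
def cloud(d):
    vv,uu=np.mgrid[:480,:640];o,v=rays(d,np.c_[uu.ravel(),vv.ravel()])
    return (o+v*d["z_map"].ravel()[:,None].astype(float)).reshape(480,640,3)
def mask(d,lo,hi):
    return cv2.inRange(cv2.cvtColor(np.ascontiguousarray(d["frame"]),cv2.COLOR_RGB2HSV),lo,hi)
YEL=((22,180,120),(32,255,255)); BRASS=((10,120,60),(21,255,255))
def blobs(m,amin=40):
    n,l,s,c=cv2.connectedComponentsWithStats(m)
    return [(s[i],c[i],l==i) for i in range(1,n) if s[i,4]>=amin]
E
python3 - <<'E'
from h import *
np.set_printoptions(precision=4,suppress=True)
for n in("top","scene"):
    d=dict(np.load(f"pics/{n}0.npz"));C=cloud(d)
    print(n,"bench z",np.median(C[300,200:300,2]) if n=="top" else np.median(C[330,220:230,2]))
    for nm,r in(("Y",YEL),("B",BRASS)):
        for s,c,m in blobs(mask(d,*r)):
            P=C[m&(d["z_map"]>0)]
            print(nm,s,c,np.median(P,0),P[:,2].min(),P[:,2].max())
            rc=cv2.minAreaRect(np.argwhere(m)[:,::-1].astype(np.float32))
            if nm=="Y" and 100<s[4]<900:
                q=onplane(d,cv2.boxPoints(rc),.083);print(' box',q[:,:2].tolist(),q.mean(0),np.linalg.norm(np.diff(q,axis=0),axis=1))
E
```

```text
top bench z 0.0003348464175996213
Y [459 161  12  13 123] [464.2439 167.2195] [ 0.7126 -0.3852  0.2108] 0.2051406761227057 0.21503107341354255
 box [[0.7519462605843553, -0.40973767863139804], [0.7526998758059803, -0.43448083571165796], [0.7256118815428911, -0.43465562333519786], [0.7248744233421922, -0.4099499738203107]] [ 0.7388 -0.4222  0.083 ] [0.0248 0.0271 0.0247]
Y [142 246  28  27 528] [155.2292 258.8163] [0.5165 0.2529 0.0827] 0.07505716405414042 0.0895830063951415
 box [[0.4974164948873377, 0.28194278944446793], [0.5467373883518006, 0.272086382856812], [0.5359533498733372, 0.22380078788906665], [0.4866455618201404, 0.23380896622933706]] [0.5167 0.2529 0.083 ] [0.0503 0.0495 0.0503]
Y [424 287  53   8 146] [444.411  289.1164] [ 0.4659 -0.3934  0.0662] -0.0022261893636632557 0.07567797462971204
 box [[0.45677447901698137, -0.33444068489069256], [0.4711265905578094, -0.3348217068357248], [0.46952838271570846, -0.4497376623247006], [0.4551441510857327, -0.44926010771020936]] [ 0.4631 -0.3921  0.083 ] [0.0144 0.1149 0.0144]
Y [424 300  35  13 246] [440.6707 305.5691] [ 0.426  -0
[... 3761 characters left out ...]
005101295210925394 0.15252666507727497
B [427 170  15  11 111] [434.2432 175.3694] [0.4354 0.2633 0.1033] 0.08925017981716288 0.11504352031143061
B [457 172  26  48 739] [468.3843 195.9134] [0.6291 0.2221 0.1778] -0.006444392970906931 0.23098147502347843
B [454 218  17  12 136] [461.7868 224.2794] [0.6301 0.2217 0.1028] 0.09033323518474834 0.11536593423233199
B [249 253  31  54 813] [264.7159 278.6458] [ 0.5864 -0.2101  0.0354] 0.005921217065548157 0.04565573006205981
B [167 283  36  52 957] [182.442  309.1505] [ 0.73   -0.3881  0.1436] 0.09957327327346166 0.19922334396152397
B [ 349  306   29   55 1272] [362.8137 332.5031] [ 0.8158 -0.0888  0.069 ] -0.00043391535575587614 0.1030131045171212
```

```bash
cat >> h.py <<'E'
np.set_printoptions(precision=4,suppress=True)
import json
def pose(s): return np.array(s["tcp_pos"]),R.from_euler("xyz",s["orientation"]).as_matrix()
def log(s):
    with open("log.jsonl","a") as f: f.write(json.dumps({k:np.asarray(v).tolist() for k,v in s.items()})+"\n")
def delta(s,p,M):
    "shift and rotvec(deg) in tool axes to reach p,M"
    p0,M0=pose(s);return M0.T@(np.array(p)-p0),R.from_matrix(M0.T@M).as_rotvec(degrees=True)
def frame(xdir,zdir):
    x=np.array(xdir,float);x/=np.linalg.norm(x);z=np.array(zdir,float);z-=x*(x@z);z/=np.linalg.norm(z)
    return np.c_[x,np.cross(z,x),z]
def down(jaw_deg):
    a=np.radians(jaw_deg);return frame([0,0,-1],[np.cos(a),np.sin(a),0])
E
python3 - <<'E'
from h import *
from plant import state
s=state();log(s);print(pose(s)[1])
d=dict(np.load("pics/top0.npz"));C=cloud(d);m=mask(d,*BRASS)>0
box=np.zeros_like(m);box[205:275,335:390]=1;hsv=cv2.cvtColor(d["frame"],cv2.COLOR_RGB2HSV)
P=C[m&box];P=P[P[:,2]>.03];
# axis: rays onto plane ~ silhouette height 22mm
uv=np.argwhere(m&box)[:,::-1];Q=onplane(d,uv,.03)[:,:2]
vx,vy,x0,y0=cv2.fitLine(Q.astype(np.float32),cv2.DIST_L2,0,.01,.01).ravel()
t=(Q-[x0,y0])@[vx,vy];n=(Q-[x0,y0])@[-vy,vx];print("axis",vx,vy,np.degrees(np.arctan2(vy,vx)),x0,y0,"t",t.min(),t.max(),"n",n.min(),n.max())
dark=(hsv[:,:,2]<45)&box
uv=np.argwhere(dark)[:,::-1];Q=onplane(d,uv,.03)[:,:2];t2=(Q-[x0,y0])@[vx,vy];print(np.histogram(t2,bins=np.arange(-.12,.12,.01)))
for jd in(60.6,-119.4):
    print(jd,delta(s,[x0,y0,.25],down(jd)))
# scene view too
d=dict(np.load("pics/scene0.npz"));m=mask(d,*BRASS)>0;box=np.zeros_like(m);box[245:315,240:290]=1
Q=onplane(d,np.argwhere(m&box)[:,::-1],.03)[:,:2]
vx,vy,x0,y0=cv2.fitLine(Q.astype(np.float32),cv2.DIST_L2,0,.01,.01).ravel();print("scene",vx,vy,x0,y0,np.degrees(np.arctan2(vy,vx)))
E
```

```text
[[-0.0006 -0.9216  0.3882]
 [-0.0016  0.3882  0.9216]
 [-1.     -0.0001 -0.0017]]
axis 0.8711337 -0.49104598 -29.409351 0.5723493 -0.20948471 t -0.06357668560273233 0.06192619458239613 n -0.016733406770733792 0.017596568663430175
(array([ 0,  0,  0,  0, 61, 25,  0,  2, 10,  0,  0,  0,  0,  0,  0,  0,  3,
        0, 17, 41,  3,  0,  0]), array([-0.12, -0.11, -0.1 , -0.09, -0.08, -0.07, -0.06, -0.05, -0.04,
       -0.03, -0.02, -0.01, -0.  ,  0.01,  0.02,  0.03,  0.04,  0.05,
        0.06,  0.07,  0.08,  0.09,  0.1 ,  0.11]))
60.6 (array([ 0.0002, -0.6087, -0.6203]), array([ 6.5569, -0.0965,  0.0112]))
-119.4 (array([ 0.0002, -0.6087, -0.6203]), array([-173.4431,   -0.017 ,   -0.1462]))
scene 0.889221 -0.4574778 0.57938147 -0.20828456 -27.224472
```

Request:
carry_out:
  translation:
    - [-0.05,0,0]
    - [-0.1,0,0]
    - [-0.12,-0.03,-0.03]
    - [-0.12,-0.06,-0.06]
    - [-0.12,-0.09,-0.09]
  rot:
    - [0,0,0]
    - [0,0,0]
    - [2,0,0]
    - [4,0,0]
    - [6.5,0,0]
  fingers: [100,100,100,100,100]

```text
time: 0.6
tcp_pos: [0.3008, 0.4797, 0.3698]
orientation: [-2.383, 1.57, -1.326]
wrist_force: [0.5, -0.1, -0.2]
grip_width: 0.999
```

Request:
carry_out:
  translation:
    - [0,-0.03,-0.03]
    - [0,-0.065,-0.065]
    - [0,-0.1,-0.1]
    - [0,-0.135,-0.135]
    - [0,-0.17,-0.17]
  rot:
    - [0,0,0]
    - [0,0,0]
    - [0,0,0]
    - [0,0,0]
    - [0,0,0]
  fingers: [100,100,100,100,100]

```text
time: 1.1
tcp_pos: [0.3655, 0.2458, 0.3696]
orientation: [-2.799, 1.57, -1.741]
wrist_force: [1.1, -0.1, 0.0]
grip_width: 1.0
```

```bash
python3 - <<'E'
from h import *
from plant import state
s=state();log(s);print(s["time"],s["q"],s["tcp_pos"]);print(delta(s,[.5723,-.2095,.25],down(60.6)))
E
```

```text
1.1 [-0.9785 -0.0677  0.2724  1.8234  0.0191  1.3841  0.3475] [0.3655 0.2458 0.3696]
(array([ 0.1199, -0.4037, -0.2951]), array([ 0.0043, -0.0428,  0.0153]))
```

Request:
carry_out:
  translation:
    - [0,-0.04,-0.03]
    - [0,-0.08,-0.06]
    - [0,-0.12,-0.09]
    - [0,-0.16,-0.12]
    - [0,-0.2,-0.15]
  rot:
    - [0,0,0]
    - [0,0,0]
    - [0,0,0]
    - [0,0,0]
    - [0,0,0]
  fingers: [100,100,100,100,100]

```text
time: 1.6
tcp_pos: [0.4653, 0.0169, 0.3697]
orientation: [-1.769, 1.571, -0.711]
wrist_force: [1.9, 0.6, 0.9]
grip_width: 1.002
```

Request:
carry_out:
  translation:
    - [0.02,-0.04,-0.03]
    - [0.04,-0.08,-0.06]
    - [0.06,-0.12,-0.09]
    - [0.09,-0.16,-0.12]
    - [0.12,-0.2,-0.145]
  rot:
    - [0,0,0]
    - [0,0,0]
    - [0,0,0]
    - [0,0,0]
    - [0,0,0]
  fingers: [100,100,100,100,100]

```text
time: 2.1
tcp_pos: [0.5583, -0.1887, 0.2632]
orientation: [-1.196, 1.57, -0.139]
wrist_force: [0.1, 1.1, 0.3]
grip_width: 1.002
```

```bash
python3 - <<'E'
from h import *
from plant import state
s=state();log(s);print(s["time"],s["q"],s["tcp_pos"]);print(delta(s,[.5723,-.2095,.25],down(60.6)))
E
```

```text
2.1 [-0.341   0.3605  0.7717  1.6854 -0.2669  1.2039  1.5531] [ 0.5583 -0.1887  0.2632]
(array([ 0.0132, -0.0224, -0.0113]), array([0.0146, 0.0124, 0.0316]))
```

```bash
cat > kin.py <<'E'
from h import *
from itertools import product
from scipy.optimize import least_squares
L=[json.loads(l) for l in open("log.jsonl")]
A=lambda ax,t:R.from_rotvec(np.array(ax)*t).as_matrix()
Y=[0,1,0];Z=[0,0,1];B=np.c_[[0,0,1.],[0,1,0],[-1,0,0]] # tool x along last z
def fk(q,sg,p):
    o1,o7=p[:2];l=p[2:].reshape(-1,3)
    M=A(Z,sg[0]*q[0]+o1);x=l[0]+0
    for i in range(1,7):
        x=x+M@l[i] if i%2==0 else x
        M=M@(A(Y,q[i]) if i%2 else A(Z,sg[i//2]*q[i]+(o7 if i==6 else 0)))
    # l[0]=base shoulder; l[2]=upper arm offset; l[4]; l[6]
    return x+M@np.array([0,0,l[1,2]]),M@B
def res(p,sg,lam=1e-2):
    e=[]
    for s in L:
        x,M=fk(s["q"],sg,p);P,N=pose(s)
        e+=[x-P,.3*R.from_matrix(N.T@M).as_rotvec()]
    l=p[2:].reshape(-1,3)
    return np.r_[np.concatenate(e),lam*l[:,:2].ravel(),1e-4*l[:,2]]
def fit():
    best=None
    for sg in product([1,-1],repeat=4):
        for o7 in(0,np.pi/2,np.pi,-np.pi/2):
          for o1 in (0,np.pi):
            l=np.zeros((7,3));l[0,2]=.35;l[2,2]=.4;l[4,2]=.4;l[6,2]=.15;l[1,2]=.15
            r=least_squares(res,np.r_[o1,o7,l.ravel()],args=(sg,),max_nfev=60)
            if best is None or r.cost<best[0]:best=(r.cost,sg,r.x)
    return best
E
python3 - <<'E'
from kin import *
import pickle
b=fit();pickle.dump(b,open("kin.pkl","wb"));print(b[0],b[1],b[2][:2]);print(b[2][2:].reshape(-1,3))
for s in L: x,M=fk(s["q"],b[1],b[2]);print(x-pose(s)[0],R.from_matrix(pose(s)[1].T@M).as_rotvec(degrees=True))
E
```

```text
4.997352373206812e-08 (-1, -1, -1, -1) [-0.0021 -0.0021]
[[ 0.0035 -0.0031  0.0096]
 [-0.     -0.      0.0352]
 [-0.0003 -0.0038  0.525 ]
 [ 0.     -0.      0.    ]
 [ 0.0039 -0.0296  0.4777]
 [ 0.     -0.      0.    ]
 [-0.002  -0.0036  0.0352]]
[ 0. -0.  0.] [-0.      0.      0.0002]
[-0.  0.  0.] [0.     0.     0.0001]
[ 0. -0. -0.] [ 0.      0.0001 -0.    ]
```

Request:
carry_out:
  translation:
    - [0,0,0]
    - [0,0,0]
    - [0,0,0]
    - [0,-0.03,0]
    - [0,-0.03,0]
  rot:
    - [0,0,8]
    - [0,0,16]
    - [0,0,24]
    - [0,0,30]
    - [0,0,30]
  fingers: [100,100,100,100,100]

```text
time: 2.6
tcp_pos: [0.5872, -0.2051, 0.2536]
orientation: [1.583, 1.038, 2.639]
wrist_force: [0.4, 0.5, -1.6]
grip_width: 0.997
```

```bash
python3 - <<'E'
from h import *
from plant import state
s=state();log(s);print(s["q"],s["tcp_pos"])
E
sed -i 's/1e-4\*l\[:,2\]/3e-3*(l[:,2]-np.array([.2848,.17,.4208,0,.3143,0,.17]))/' kin.py
python3 - <<'E'
from kin import *
import pickle
b=fit();pickle.dump(b,open("kin.pkl","wb"));print(b[0],b[1],b[2][:2]);print(b[2][2:].reshape(-1,3))
for s in L: x,M=fk(s["q"],b[1],b[2]);print((x-pose(s)[0])*1e3,R.from_matrix(pose(s)[1].T@M).as_rotvec(degrees=True))
E
```

```text
[-0.0403  0.7615  0.6674  1.2086 -0.405   1.8484  1.658 ] [ 0.5872 -0.2051  0.2536]
2.2277170101379518e-07 (-1, -1, -1, -1) [-0.0001 -0.0001]
[[ 0.0012 -0.0007  0.2602]
 [-0.      0.      0.1606]
 [-0.0003 -0.01    0.5247]
 [ 0.     -0.      0.    ]
 [ 0.0034 -0.0298  0.4778]
 [ 0.      0.      0.    ]
 [-0.0004 -0.0016  0.1606]]
[-0.0076  0.0006  0.0097] [0.0002 0.     0.    ]
[ 0.0096 -0.0045 -0.    ] [0.0002 0.     0.    ]
[-0.0007  0.004  -0.007 ] [ 0.0002  0.     -0.    ]
[-0.0014  0.     -0.0024] [-0.0006 -0.0029  0.    ]
```

```bash
cat > ik.py <<'E'
from kin import *
import pickle
_,SG,PP=pickle.load(open("kin.pkl","rb"))
LO=np.array([-2.82,-.49,-1.37,0,-1.36,.23,-2.94])+.06;HI=np.array([2.82,2.23,1.46,2.46,4.5,2,2.94])-.06
def ik(p,M,q0,w=.01):
    def f(q):
        x,N=fk(q,SG,PP);return np.r_[(x-p)*3,R.from_matrix(N.T@M).as_rotvec(),w*(q-q0)]
    r=least_squares(f,np.clip(q0,LO+1e-3,HI-1e-3),bounds=(LO,HI),max_nfev=40)
    return r.x,np.linalg.norm(r.fun[:6])
def hand(psi,beta):
    "psi heading of mill deg, mill plane; beta: hand pitch; -a at grasp..90-a standing: x = sin(beta)*u - cos(beta)*z"
    a=np.radians(psi);b=np.radians(beta);u=np.array([np.cos(a),np.sin(a),0])
    return frame(np.sin(b)*u-np.cos(b)*np.array([0,0,1.]),[-u[1],u[0],0])
E
python3 - <<'E'
from ik import *
q0=np.array(L[-1]["q"]);al=28
print(R.from_matrix(pose(L[-1])[1].T@hand(-29.4,-30)).as_rotvec(degrees=True))
out=[]
for px,py in((.6,-.15),(.6,0),(.7,-.1),(.75,0.05),(.5,0)):
  for psi in range(-150,151,30):
    for al in (0,28):
        q=q0;ok=0
        # yaw in steps then pitch
        n=max(2,int(abs(psi+29.4)//15)+1)
        for k in range(1,n+1):
            t=k/n;q,e=ik(np.array([.5872,-.2051,.25])*(1-t)+t*np.array([px,py,.2]),hand(-29.4+t*(psi+29.4),-al),q)
        if e>.02: continue
        for b in np.arange(-al+15,91-al,15): q,e2=ik(np.array([px,py,.2]),hand(psi,min(b,90-al)),q)
        q,e2=ik(np.array([px,py,.2]),hand(psi,90-al),q)
        q,e3=ik(np.array([px,py,.105]),hand(psi,90-al),q)
        if e3<.02: print(px,py,psi,al,round(e,4),round(e2,4),round(e3,4),q)
E
```

```text
[-0.1332 -0.3173 -0.5409]
0.6 -0.15 -150 28 0.0001 0.0 0.0 [-0.5319  1.4189  1.2372  1.153  -0.335   1.8653 -0.4543]
0.6 -0.15 -120 0 0.0 0.0 0.0 [-0.8197  1.6527  1.2785  1.3563 -0.0113  1.5438 -0.3028]
0.6 -0.15 -120 28 0.0 0.0 0.0 [-0.826   1.4251  1.3202  1.4762 -0.2896  1.3861 -0.1671]
0.6 -0.15 -90 0 0.0 0.0 0.0 [-1.1328  1.7138  1.299   1.7686 -0.0132  0.9137 -0.2982]
0.6 -0.15 -90 28 0.0 0.0 0.0 [-1.0692  1.3397  1.2896  1.8406 -0.2122  0.7989  0.0095]
0.6 -0.15 -60 0 0.0 0.0 0.0 [-1.2853  1.649   1.1464  2.1577  0.9054  0.3219 -1.2337]
0.6 -0.15 -60 28 0.0 0.0 0.0008 [-1.0902  0.9863  1.0475  2.1914  1.1381  0.29   -0.9816]
0.6 -0.15 -30 0 0.0 0.0795 0.0119 [ 0.3363  1.0028 -0.4998  2.4     2.6753  1.94   -1.2881]
0.6 -0.15 -30 28 0.0 0.001 0.0131 [ 0.6765  0.6565 -0.8798  2.4     2.3311  1.1885 -0.9589]
0.6 -0.15 0 0 0.0 0.7221 0.0087 [ 1.6589  1.8918 -1.31    2.4     3.4814  0.7684  0.0942]
0.6 0 -120 0 0.0 0.0 0.0 [-0.9252  1.586   1.1751  1.2284  0.0339  1.7944 -0.3872]
0.6 0 -120 28 0.0001 0.0 0.0 [-0.9528  1.3632  1.2146  1.3719 -0.2339  1.5882 -0.3492]
0.6 0 -90 0 0.0
[... 1791 characters left out ...]
 -1.3303]
0.75 0.05 60 28 0.0 0.0073 0.0 [ 1.0547  1.2231 -1.2813  1.7442  0.1374  0.4509  2.88  ]
0.5 0 -150 28 0.0006 0.0 0.0 [-0.7165  1.1075  0.8305  1.4386 -0.1426  1.8046 -0.855 ]
0.5 0 -120 0 0.0001 0.0 0.0 [-1.0762  1.5026  1.0899  1.5179  0.0473  1.6808 -0.4781]
0.5 0 -120 28 0.0001 0.0 0.0 [-1.0942  1.2425  1.1416  1.6485 -0.1644  1.4652 -0.433 ]
0.5 0 -90 0 0.0001 0.0 0.0 [-1.3905  1.5008  1.0936  1.8407  0.1561  1.1757 -0.5221]
0.5 0 -90 28 0.0001 0.0 0.0 [-1.3805  1.2224  1.2001  1.9388 -0.0894  0.9941 -0.2521]
0.5 0 -60 0 0.0001 0.0 0.0 [-1.5543  1.3503  0.9074  2.195   0.7389  0.761  -1.1027]
0.5 0 -60 28 0.0001 0.0 0.0 [-1.5778  1.1093  1.1727  2.2664  0.2311  0.4359 -0.3455]
```

```bash
python3 - <<'E'
from ik import *
q0=np.array(L[-1]["q"])
c=np.array([.519,.252]);u=np.array([np.cos(np.radians(-12)),np.sin(np.radians(-12))])
def pts(q):
    l=PP[2:].reshape(-1,3);x=l[0]+0;M=A(Z,SG[0]*q[0]);J=[x]
    M=M@A(Y,q[1])@A(Z,-q[2]);e=x+M@[0,0,.525];M=M@A(Y,q[3])@A(Z,-q[4]);w=e+M@[0,0,.478];t,_=fk(q,SG,PP)
    return np.array([a+(b-a)*k for a,b in((J[0],e),(e,w),(w,t)) for k in np.linspace(0,1,12)]),e,w
def clear(q):
    P,e,w=pts(q);d=P[:,:2]-c;t=np.clip(d@u,-.16,.16);h=np.linalg.norm(d-t[:,None]*u,axis=1)
    return np.min(np.hypot(np.maximum(h-.03,0),np.maximum(P[:,2]-.24,0)))
for px,py in((.6,-.15),(.6,-.22),(.65,-.18),(.7,-.15)):
  for psi in (-60,-75,-90):
    for al in (15,28):
        q=q0;cl=9;lim=9;es=[]
        S=[(t,-29.4+t*(psi+29.4),-al) for t in np.linspace(.25,1,4)]+[(1,psi,b-al) for b in range(15,91,15)]
        for t,ps,b in S:
            q,e=ik(np.array([.5872,-.2051,.25])*(1-t)+t*np.array([px,py,.25]),hand(ps,b),q);cl=min(cl,clear(q));lim=min(lim,np.min(np.r_[q-LO,HI-q]));es.append(e)
        q,e=ik(np.array([px,py,.105]),hand(psi,90-al),q);es.append(e)
        print(px,py,psi,al,"err %.4f clear %.3f end %.3f lim %.2f"%(max(es),cl,clear(q),lim),q,pts(q)[2])
E
```

```text
0.6 -0.15 -60 15 err 0.0009 clear 0.115 end 0.013 lim 0.00 [-1.1951  1.2894  1.108   2.1965  1.1798  0.29   -1.2511] [0.4276 0.1358 0.162 ]
0.6 -0.15 -60 28 err 0.0011 clear 0.178 end 0.091 lim 0.00 [-1.0904  0.9865  1.0477  2.1911  1.1358  0.29   -0.9793] [0.4447 0.1215 0.2344]
0.6 -0.15 -75 15 err 0.0001 clear 0.085 end 0.000 lim 0.00 [-1.1906  1.428   1.2199  2.0109  0.1295  0.4974 -0.3109] [0.5041 0.1636 0.1587]
0.6 -0.15 -75 28 err 0.0001 clear 0.154 end 0.044 lim 0.00 [-1.132   1.2169  1.213   2.0216  0.0132  0.4696 -0.0703] [0.5144 0.1443 0.2286]
0.6 -0.15 -90 15 err 0.0001 clear 0.070 end 0.000 lim 0.00 [-1.0947  1.4548  1.2414  1.8143 -0.008   0.838  -0.2343] [0.5858 0.1753 0.1585]
0.6 -0.15 -90 28 err 0.0001 clear 0.143 end 0.025 lim 0.00 [-1.0553  1.2842  1.2372  1.8407 -0.1094  0.7927 -0.0774] [0.5889 0.1536 0.2278]
0.6 -0.22 -60 15 err 0.0016 clear 0.161 end 0.070 lim 0.00 [-0.987   1.1551  0.9945  2.2246  1.7241  0.4372 -1.6745] [0.4307 0.0724 0.1656]
0.6 -0.22 -60 28 err 0.0016 clear 0.227 end 0.151 lim 0.00 [-0.8851  0.8867  0.9466  2.2112  1.6452  0.356  -1.355 ] [0.
[... 1565 characters left out ...]

0.7 -0.15 -60 28 err 0.0011 clear 0.164 end 0.032 lim 0.00 [-1.0829  1.3924  1.3504  1.9579 -0.8059  0.29    0.8161] [0.5497 0.1115 0.2261]
0.7 -0.15 -75 15 err 0.0001 clear 0.072 end 0.000 lim 0.00 [-1.0602  1.4877  1.2713  1.7724  0.0131  0.5892 -0.1676] [0.6062 0.1639 0.1581]
0.7 -0.15 -75 28 err 0.0001 clear 0.144 end 0.024 lim 0.00 [-1.0127  1.3231  1.2628  1.7791 -0.1791  0.5778  0.1143] [0.6164 0.1432 0.2272]
0.7 -0.15 -90 15 err 0.0001 clear 0.065 end 0.000 lim 0.00 [-0.955   1.5097  1.2847  1.5536 -0.0543  0.9511 -0.1666] [0.6876 0.1757 0.1581]
0.7 -0.15 -90 28 err 0.0001 clear 0.138 end 0.011 lim 0.00 [-0.9248  1.3769  1.2815  1.5791 -0.2027  0.9164  0.006 ] [0.6906 0.1527 0.2267]
```

```bash
python3 - <<'E'
from ik import *
from plant import state
s=state();q=s["q"]
M=hand(-29.4,-28);g=np.array([.5976,-.2238,.027])
for k in(.1,.0):
    p=g-M[:,0]*k;q,e=ik(p,M,q);print(delta(s,p,M),e,q)
E
```

```text
(array([ 0.0861, -0.1265, -0.0104]), array([-0.1276, -0.3196, -2.5409])) 2.062726490602083e-05 [ 0.0399  0.9546  0.6189  1.1472 -0.4721  1.6783  1.6941]
(array([ 0.186 , -0.1309, -0.0098]), array([-0.1276, -0.3196, -2.5409])) 5.34507399536655e-05 [-0.0019  0.9729  0.5982  1.3412 -0.4941  1.4853  1.7336]
```

Request:
carry_out:
  translation:
    - [0.02,-0.04,-0.003]
    - [0.04,-0.08,-0.006]
    - [0.06,-0.11,-0.01]
    - [0.08,-0.1265,-0.0104]
    - [0.086,-0.1265,-0.0104]
  rot:
    - [0,0,-1]
    - [0,0,-2]
    - [-0.1,-0.3,-2.5]
    - [-0.1,-0.3,-2.5]
    - [-0.1,-0.3,-2.5]
  fingers: [100,100,100,100,100]

```text
time: 3.1
tcp_pos: [0.6369, -0.2464, 0.1111]
orientation: [1.574, 1.075, 2.63]
wrist_force: [0.7, 0.5, 0.2]
grip_width: 1.003
```

```bash
python3 - <<'E'
from ik import *
from plant import state,get_image
s=state();log(s);M=hand(-29.4,-28);g=np.array([.5976,-.2238,.027]);print(s["q"],delta(s,g,M))
d=get_image("top");cv2.imwrite("pics/top1.png",cv2.resize(d["frame"][150:330,260:500,::-1],None,fx=3,fy=3))
E
```

```text
[ 0.0394  0.9607  0.6203  1.1496 -0.4744  1.6783  1.6953] (array([ 0.0956, -0.0001,  0.0004]), array([-0.0925, -0.0352, -0.3813]))
```

View pics/top1.png

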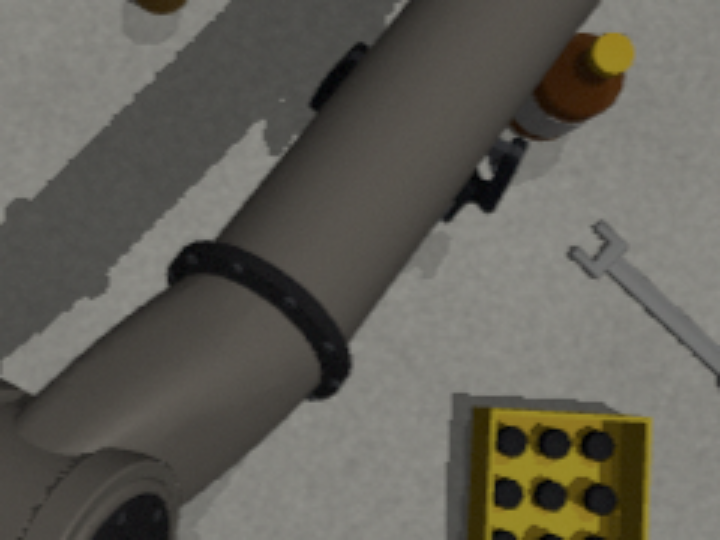

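The forearm hides the mill in this view. The open fingers show at (340,75) and (500,180), clear of the bottle at (590,85).

Request:
carry_out:
  translation:
    - [0.025,0,0]
    - [0.05,0,0]
    - [0.075,0,0]
    - [0.09,0,0]
    - [0.0955,0,0]
  rot:
    - [0,0,0]
    - [0,0,0]
    - [0,0,0]
    - [0,0,-0.3]
    - [0,0,-0.3]
  fingers: [100,100,100,100,100]

```text
time: 3.65
tcp_pos: [0.5968, -0.2222, 0.0295]
orientation: [1.57, 1.081, 2.628]
wrist_force: [-0.9, -0.8, -0.2]
grip_width: 1.002
```

Request:
carry_out:
  translation:
    - [0,0,0]
    - [0,0,0]
    - [0,0,0]
    - [0,0,0]
    - [0,0,0]
  rot:
    - [0,0,0]
    - [0,0,0]
    - [0,0,0]
    - [0,0,0]
    - [0,0,0]
  fingers: [70,50,38,20,20]
  force: 60

```text
time: 4.15
tcp_pos: [0.5977, -0.2229, 0.031]
orientation: [1.57, 1.083, 2.627]
wrist_force: [1.9, 0.1, 5.5]
grip_width: 0.4
```

Request:
carry_out:
  translation:
    - [0,0,0]
    - [0,0,0]
    - [0,0,0]
    - [0,0,0]
    - [0,0,0]
  rot:
    - [0,0,0]
    - [0,0,0]
    - [0,0,0]
    - [0,0,0]
    - [0,0,0]
  fingers: [20,20,20,20,20]

```text
time: 4.65
tcp_pos: [0.5978, -0.223, 0.031]
orientation: [1.57, 1.083, 2.627]
wrist_force: [1.2, 0.0, 2.1]
grip_width: 0.394
```

```bash
python3 - <<'E'
from ik import *
from plant import state,get_image
s=state();log(s);print(s["q"],s["tcp_pos"],s["grip_width"],s["wrist_force"])
d=get_image("scene");cv2.imwrite("pics/scene1.png",cv2.resize(d["frame"][180:380,140:380,::-1],None,fx=3,fy=3))
E
```

```text
[-0.0059  0.967   0.6023  1.3444 -0.4946  1.4884  1.7334] [ 0.5978 -0.223   0.031 ] 0.3937410608056155 [1.164  0.0217 2.0919]
```

View pics/scene1.png

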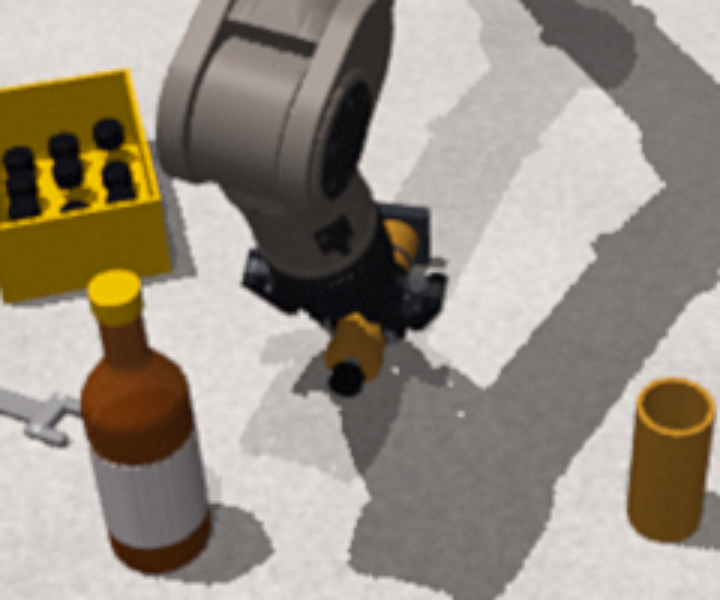

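The mill is gripped. The view shows the knob at (347,378) in front of the hand and the foot at (415,230) behind it, with the bottle at (145,430) clear. I'll lift next.

Request:
carry_out:
  translation:
    - [-0.02,0.01,0]
    - [-0.05,0.027,0]
    - [-0.09,0.048,0]
    - [-0.13,0.069,0]
    - [-0.17,0.09,0]
  rot:
    - [0,0,0]
    - [0,0,0]
    - [0,0,0]
    - [0,0,0]
    - [0,0,0]
  fingers: [20,20,20,20,20]

```text
time: 5.2
tcp_pos: [0.5977, -0.2229, 0.2233]
orientation: [1.571, 1.083, 2.628]
wrist_force: [1.2, -0.2, -4.4]
grip_width: 0.399
```

```bash
python3 - <<'E'
from ik import *
from plant import state
s=state();log(s);print(s["q"],s["tcp_pos"],s["grip_width"],s["wrist_force"])
q=s["q"]
for t in(.5,1):
    p=np.array([.6,-.22,.23]);M=hand(-29.4-30.6*t,-28);q,e=ik(p,M,q);print(delta(s,p,M),e,q)
E
```

```text
[-0.0242  0.7862  0.6677  1.2223 -0.4196  1.771   1.6823] [ 0.5977 -0.2229  0.2233] 0.39890813922253854 [ 1.2442 -0.2293 -4.4361]
(array([-0.0062,  0.0027,  0.0036]), array([13.4939, -7.1774,  0.0412])) 2.3642490104701043e-05 [-0.0038  0.7764  0.7053  1.2428 -0.5359  1.7787  1.4809]
(array([-0.0062,  0.0027,  0.0036]), array([ 27.0056, -14.3554,   0.0415])) 2.38852997140406e-05 [ 0.0047  0.7567  0.7473  1.3002 -0.6455  1.7455  1.2907]
```

Request:
carry_out:
  translation:
    - [-0.003,0.001,0.001]
    - [-0.006,0.003,0.003]
    - [-0.006,0.003,0.003]
    - [-0.006,0.003,0.003]
    - [-0.006,0.003,0.003]
  rot:
    - [6,-3.2,0]
    - [12,-6.4,0]
    - [18,-9.6,0]
    - [24,-12.8,0]
    - [27,-14.4,0]
  fingers: [20,20,20,20,20]

```text
time: 5.7
tcp_pos: [0.5983, -0.2216, 0.2282]
orientation: [1.574, 1.083, 2.092]
wrist_force: [-0.9, -0.1, -4.8]
grip_width: 0.398
```

Request:
carry_out:
  translation:
    - [0,0,0]
    - [0,0,0]
    - [0,0,0]
    - [0,0,0]
    - [0,0,0]
  rot:
    - [0,0,-6]
    - [0,0,-12]
    - [0,0,-18]
    - [0,0,-24]
    - [0,0,-30]
  fingers: [20,20,20,20,20]

```text
time: 6.2
tcp_pos: [0.5975, -0.2214, 0.2269]
orientation: [-1.644, 1.532, -1.126]
wrist_force: [0.2, -0.3, -5.3]
grip_width: 0.401
```

```bash
python3 - <<'E'
from ik import *
from plant import state
s=state();log(s);print(s["q"],s["tcp_pos"],s["grip_width"],s["wrist_force"])
q=s["q"]
for b in(15,30,45,62):
    p=np.array([.6,-.22,.23]);M=hand(-60,b);q,e=ik(p,M,q);print(b,delta(s,p,M),e,q)
E
```

```text
[-0.3837  0.5447  0.9485  1.6368 -0.4491  1.1702  1.1791] [ 0.5975 -0.2214  0.2269] 0.4013042232980162 [ 0.1904 -0.308  -5.2506]
15 (array([-0.0031, -0.0001,  0.0028]), array([ -0.2938,  -0.2096, -12.782 ])) 9.245225843762303e-05 [-0.6017  0.5041  1.0769  1.7691 -0.3482  0.9275  1.0784]
30 (array([-0.0031, -0.0001,  0.0028]), array([ -0.266 ,  -0.2481, -27.782 ])) 0.00010328884311387107 [-0.8667  0.5634  1.276   1.9234 -0.283   0.6534  0.9663]
45 (array([-0.0031, -0.0001,  0.0028]), array([ -0.2345,  -0.2845, -42.7819])) 8.921481367267026e-05 [-1.0389  0.721   1.4     2.0589 -0.2566  0.3944  0.8357]
62 (array([-0.0031, -0.0001,  0.0028]), array([ -0.1941,  -0.3232, -59.7819])) 0.0019446521771084792 [-1.085   0.7548  1.2622  2.1775  1.04    0.29   -0.5667]
```

Request:
carry_out:
  translation:
    - [0,0,0.002]
    - [0,0,0.002]
    - [0,0,0.002]
    - [0,0,0.002]
    - [0,0,0.002]
  rot:
    - [0,0,-8]
    - [0,0,-16]
    - [0,0,-24]
    - [-0.2,-0.3,-32]
    - [-0.2,-0.3,-40]
  fingers: [20,20,20,20,20]

```text
time: 6.7
tcp_pos: [0.5976, -0.219, 0.2258]
orientation: [-1.568, 0.833, -1.045]
wrist_force: [-0.2, -0.9, -7.0]
grip_width: 0.398
```

```bash
cat > cl.py <<'E'
from ik import *
c=np.array([.519,.252]);u=np.array([np.cos(np.radians(-12)),np.sin(np.radians(-12))])
def pts(q):
    x=PP[2:5];M=A(Z,SG[0]*q[0])@A(Y,q[1])@A(Z,-q[2]);e=x+M@[0,0,.525];M=M@A(Y,q[3])@A(Z,-q[4]);w=e+M@[0,0,.478];t,_=fk(q,SG,PP)
    return np.array([a+(b-a)*k for a,b in((x,e),(e,w),(w,t)) for k in np.linspace(0,1,12)])
def clear(q):
    P=pts(q);d=P[:,:2]-c;t=np.clip(d@u,-.16,.16);h=np.linalg.norm(d-t[:,None]*u,axis=1)
    return np.min(np.hypot(np.maximum(h-.03,0),np.maximum(P[:,2]-.24,0)))
E
python3 - <<'E'
from cl import *
from plant import state
s=state();log(s);print(s["q"],s["tcp_pos"],s["grip_width"],s["wrist_force"],clear(s["q"]))
for psi in(-60,-70,-80):
  for x,y in((.6,-.22),(.55,-.25),(.6,-.28)):
   q=s["q"]
   for b,z in((50,.23),(62,.23),(62,.17),(62,.11)):
    M=hand(psi,b);p=np.array([x,y,z]);q,e=ik(p,M,q);
   print(psi,x,y,z,delta(s,p,M),e,q,clear(q))
E
```

```text
[-1.0097  0.6516  1.3569  2.0465 -0.1691  0.4246  0.7834] [ 0.5976 -0.219   0.2258] 0.3982157744900971 [-0.1717 -0.9444 -6.9563] 0.30791577801037257
-60 0.6 -0.22 0.11 (array([0.087 , 0.0763, 0.0014]), array([ -0.0646,   0.073 , -19.7498])) 0.00035160239562060085 [-0.9038  0.8956  0.9767  2.212   1.6327  0.3316 -1.3433] 0.15196747275196015
-60 0.55 -0.25 0.11 (array([ 0.0876,  0.0756, -0.0569]), array([ -0.0646,   0.073 , -19.7498])) 0.00019902778411487525 [-0.8035  0.775   0.8771  2.3238  1.8988  0.4644 -1.5362] 0.19325315388032255
-60 0.6 -0.28 0.11 (array([ 0.1219,  0.0379, -0.0286]), array([ -0.0646,   0.073 , -19.7498])) 0.00018476938584329196 [-0.6781  0.7899  0.8344  2.2091  1.8941  0.4469 -1.458 ] 0.20960321930729572
-70 0.6 -0.22 0.11 (array([0.087 , 0.0763, 0.0014]), array([  6.1054,   8.0055, -19.7075])) 0.0012127708455691847 [-0.9819  1.066   1.1128  2.1061  0.6485  0.29   -0.5385] 0.1095986602135571
-70 0.55 -0.25 0.11 (array([ 0.0876,  0.0756, -0.0569]), array([  6.1054,   8.0055, -19.7075])) 0.00047493495811760407 [-0.9379  0.9691  1.0589  2.2255  1.1783  0.29   -1.0192] 0.14646534018441182
-70 0.6 -0.28 0.11 (array([ 0.1219,  0.0379, -0.0286]), array([  6.1054,   8.0055, -19.7075])) 0.00044637398157763495 [-0.8213  0.9826  1.0309  2.1115  1.1434  0.29   -0.929 ] 0.15996662919732685
-80 0.6 -0.22 0.11 (array([0.087 , 0.0763, 0.0014]), array([ 12.2755,  15.9373, -19.5643])) 1.8661226824533226e-05 [-1.0074  1.2501  1.2481  1.9908 -0.088   0.458   0.0454] 0.07116866089302612
-80 0.55 -0.25 0.11 (array([ 0.0876,  0.0756, -0.0569]), array([ 12.2755,  15.9373, -19.5643])) 2.3765320168076052e-05 [-0.9998  1.1953  1.2266  2.1146  0.0442  0.3444 -0.0554] 0.09563787061911211
-80 0.6 -0.28 0.11 (array([ 0.1219,  0.0379, -0.0286]), array([ 12.2755,  15.9373, -19.5643])) 1.9755882328703992e-05 [-0.9027  1.2519  1.2511  1.9986 -0.1181  0.3579  0.1236] 0.09367665469621107
```

```bash
python3 - <<'E'
from cl import *
from plant import state
s=state()
for psi in(-72,):
   q=s["q"]
   for b,z in((50,.23),(62,.23),(62,.17),(62,.115)):
    M=hand(psi,b);p=np.array([.6,-.27,z]);q,e=ik(p,M,q);
    print(psi,z,delta(s,p,M),e,q,clear(q))
E
```

```text
-72 0.23 (array([ 0.0273, -0.0364, -0.0234]), array([ 8.2672,  8.7356, -7.7313])) 4.655968901208685e-05 [-0.9435  0.875   1.3991  1.991  -0.2194  0.4549  0.6223] 0.27036713852567856
-72 0.23 (array([ 0.0273, -0.0364, -0.0234]), array([  7.3394,   9.5919, -19.687 ])) 0.00018914355086651176 [-1.001   1.0246  1.4     2.0573  0.0228  0.3207  0.2705] 0.2009498955115237
-72 0.17 (array([ 0.0717,  0.0039, -0.0235]), array([  7.3394,   9.5919, -19.687 ])) 0.001264192763911535 [-0.9335  0.997   1.2177  2.0815  0.5102  0.29   -0.2746] 0.17296576905036182
-72 0.115 (array([ 0.1124,  0.0409, -0.0236]), array([  7.3394,   9.5919, -19.687 ])) 0.00061034657667764 [-0.8668  1.0228  1.0802  2.09    0.8433  0.29   -0.6745] 0.14596926082264747
```

Request:
carry_out:
  translation:
    - [0.007,-0.01,-0.005]
    - [0.014,-0.02,-0.012]
    - [0.027,-0.036,-0.023]
    - [0.027,-0.036,-0.023]
    - [0.027,-0.036,-0.023]
  rot:
    - [2,2.5,-5]
    - [4,5,-10]
    - [6,7.5,-15]
    - [7.3,9.6,-20]
    - [7.3,9.7,-21.3]
  fingers: [20,20,20,20,20]

```text
time: 7.2
tcp_pos: [0.5999, -0.2677, 0.2255]
orientation: [-1.579, 0.459, -1.261]
wrist_force: [-0.1, 0.6, -4.3]
grip_width: 0.397
```

```bash
python3 - <<'E'
from cl import *
from plant import state,get_image
s=state();log(s);print(s["q"],s["tcp_pos"],s["grip_width"],s["wrist_force"],clear(s["q"]))
M=hand(-72,63.5);p=np.array([.6,-.27,.23]);print(delta(s,p,M))
p=np.array([.6,-.27,.13]);print(delta(s,p,M))
d=get_image("scene");cv2.imwrite("pics/scene2.png",cv2.resize(d["frame"][100:400,100:500,::-1],None,fx=2,fy=2));np.savez("pics/scene2.npz",**d)
E
```

```text
[-1.011   1.1064  1.439   2.0658 -0.1526  0.3065  0.4115] [ 0.5999 -0.2677  0.2255] 0.39735504137798605 [-0.1311  0.5768 -4.3295] 0.17880439509703128
(array([-0.    , -0.005 , -0.0006]), array([ 0.3703, -0.2067,  0.2101]))
(array([0.0442, 0.0846, 0.0001]), array([ 0.3703, -0.2067,  0.2101]))
```

View pics/scene2.png

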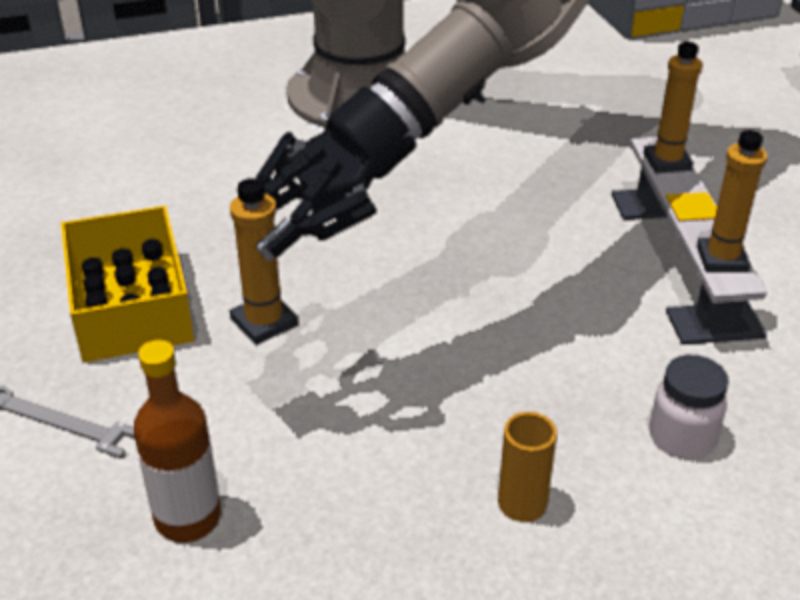

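The mill is now upright in the hand, with its knob at (250,190) and foot at (263,320). The stand at (700,210) is well clear. I'll lower it.

Request:
carry_out:
  translation:
    - [0.01,0.02,0]
    - [0.02,0.04,0]
    - [0.03,0.06,0]
    - [0.04,0.08,0]
    - [0.048,0.097,0]
  rot:
    - [0,0,0]
    - [0,0,0]
    - [0.2,0,0.1]
    - [0.4,-0.2,0.2]
    - [0.4,-0.2,0.2]
  fingers: [20,20,20,20,20]

```text
time: 7.75
tcp_pos: [0.5977, -0.2673, 0.1241]
orientation: [-1.573, 0.469, -1.261]
wrist_force: [-0.2, 0.6, -4.6]
grip_width: 0.395
```

```bash
python3 - <<'E'
from cl import *
from plant import state,get_image
s=state();log(s);print(s["q"],s["tcp_pos"],s["grip_width"],s["wrist_force"],clear(s["q"]))
M=hand(-72,63.5);print(delta(s,[.6,-.27,.105],M))
# mill tilt from scene2 depth + now
d=get_image("scene");C=cloud(d)
for s_,c_,m in blobs(mask(d,*BRASS)):
    P=C[m]
    if -.35<np.median(P[:,1])<-.2 and .5<np.median(P[:,0])<.7: print(c_,s_,np.median(P,0),P[:,2].min(),P[:,2].max())
vv=C[230:300,200:270].reshape(-1,3);k=np.linalg.norm(vv[:,:2]-[.6,-.27],axis=1)<.035
print(np.histogram(vv[k,2],bins=np.arange(-.01,.2,.005)))
E
```

```text
[-0.9761  1.3229  1.3533  2.0965 -0.6725  0.2346  0.7166] [ 0.5977 -0.2673  0.1241] 0.3954215625087446 [-0.2186  0.5871 -4.632 ] 0.08159992307951472
(array([0.0116, 0.0155, 0.0014]), array([ 0.0005, -0.2231, -0.3958]))
[232.4087 270.0972] [220 240  25  60 854] [ 0.6178 -0.2813  0.1036] 0.028551329349908672 0.8061834527887332
(array([  0,  11,   4,   0,   0,   4,  13, 113,  46,  33,  31,  31,  29,
        35,  31,  34,  40,  36,  28,  30,  36,  40,  22,  30,  34,  39,
        49,  79,  77,  88,  47,  76, 157,  45,   6,  26,  36,  69,   0,
         0,   0]), array([-0.01 , -0.005,  0.   ,  0.005,  0.01 ,  0.015,  0.02 ,  0.025,
        0.03 ,  0.035,  0.04 ,  0.045,  0.05 ,  0.055,  0.06 ,  0.065,
        0.07 ,  0.075,  0.08 ,  0.085,  0.09 ,  0.095,  0.1  ,  0.105,
        0.11 ,  0.115,  0.12 ,  0.125,  0.13 ,  0.135,  0.14 ,  0.145,
        0.15 ,  0.155,  0.16 ,  0.165,  0.17 ,  0.175,  0.18 ,  0.185,
        0.19 ,  0.195]))
```

Request:
carry_out:
  translation:
    - [0.002,0.004,0]
    - [0.0035,0.007,0]
    - [0.005,0.01,0]
    - [0.006,0.012,0]
    - [0.0063,0.0125,0]
  rot:
    - [0,0,0]
    - [0,0,0]
    - [0,0,0]
    - [0,0,0]
    - [0,0,0]
  fingers: [20,20,20,20,20]

```text
time: 8.3
tcp_pos: [0.5969, -0.2668, 0.1071]
orientation: [-1.575, 0.471, -1.263]
wrist_force: [-1.7, 1.1, 0.1]
grip_width: 0.398
```

Request:
carry_out:
  translation:
    - [0.0005,0.0008,0]
    - [0.0008,0.0016,0]
    - [0.0012,0.0024,0]
    - [0.0016,0.0032,0]
    - [0.0016,0.0032,0]
  rot:
    - [0,0,0]
    - [0,0,0]
    - [0,0,0]
    - [0,0,0]
    - [0,0,0]
  fingers: [20,20,20,20,20]

```text
time: 8.8
tcp_pos: [0.5972, -0.2678, 0.107]
orientation: [-1.573, 0.465, -1.261]
wrist_force: [-4.3, 3.3, 8.5]
grip_width: 0.398
```

```bash
python3 - <<'E'
from cl import *
from plant import state,get_image
s=state();log(s);print(s["q"],s["tcp_pos"],s["grip_width"],s["wrist_force"],s["wrist_torque"],clear(s["q"]))
M=hand(-72,63.5);print(delta(s,[.6,-.27,.105],M))
d=get_image("scene");cv2.imwrite("pics/scene3.png",cv2.resize(d["frame"][180:320,170:370,::-1],None,fx=4,fy=4))
E
```

```text
[-0.9737  1.368   1.3404  2.0978 -0.7755  0.2293  0.7777] [ 0.5972 -0.2678  0.107 ] 0.39849353103868707 [-4.2609  3.2592  8.545 ] [-0.0406  0.3628 -0.5254] 0.06251938162801449
(array([0.0035, 0.0005, 0.002 ]), array([-0.0246, -0.2472, -0.1566]))
```

View pics/scene3.png

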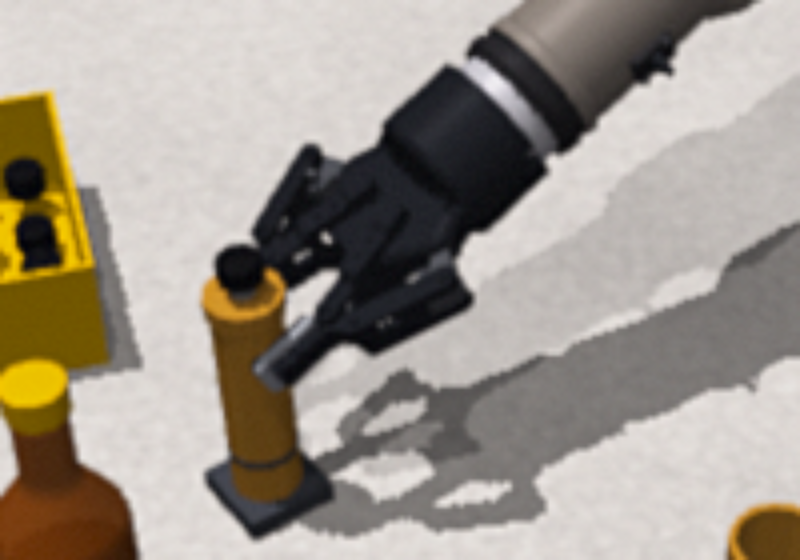

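The view shows the mill's foot flat on the bench at (268,490), knob at (240,265) and the tube upright. I'll release it and back away along the fingers.

Request:
carry_out:
  translation:
    - [0,0,0]
    - [0,0,0]
    - [0,0,0]
    - [0,0,0]
    - [0,0,0]
  rot:
    - [0,0,0]
    - [0,0,0]
    - [0,0,0]
    - [0,0,0]
    - [0,0,0]
  fingers: [40,50,65,80,100]

```text
time: 9.35
tcp_pos: [0.5975, -0.2678, 0.1071]
orientation: [-1.572, 0.465, -1.261]
wrist_force: [-0.1, -0.6, -0.1]
grip_width: 0.944
```

Request:
carry_out:
  translation:
    - [0,0,0]
    - [-0.01,0,0]
    - [-0.025,0,0]
    - [-0.045,0,0]
    - [-0.07,0,0]
  rot:
    - [0,0,0]
    - [0,0,0]
    - [0,0,0]
    - [0,0,0]
    - [0,0,0]
  fingers: [100,100,100,100,100]

```text
time: 9.85
tcp_pos: [0.5778, -0.2076, 0.139]
orientation: [-1.572, 0.465, -1.262]
wrist_force: [-0.2, 0.2, -0.7]
grip_width: 1.0
```

```bash
python3 - <<'E'
from cl import *
from plant import state,get_image
s=state();log(s);print(s["q"],s["tcp_pos"],s["grip_width"],s["wrist_force"],clear(s["q"]),s["time"])
x=pose(s)[1]
d=get_image("scene");C=cloud(d)
for s_,c_,m in blobs(mask(d,*BRASS)):
    P=C[m]
    if -.35<np.median(P[:,1])<-.2 and .5<np.median(P[:,0])<.7: print(c_,s_,np.median(P,0),P[:,2].min(),P[:,2].max())
E
```

```text
[-1.1266  1.386   1.4358  2.1321 -0.7231  0.3643  0.7181] [ 0.5778 -0.2076  0.139 ] 0.9995424033285022 [-0.1934  0.2143 -0.7401] 0.06116172070383392 9.85
[233.1605 272.0408] [222 248  22  48 760] [ 0.6175 -0.2797  0.1015] 0.03674851082024577 0.8061834527887332
[236.1714 300.0714] [227 294  18  12 140] [ 0.6184 -0.2798  0.0244] 0.010454581064603063 0.8061834527887332
```

Request:
carry_out:
  translation:
    - [-0.02,-0.035,0]
    - [-0.04,-0.07,0]
    - [-0.06,-0.105,0]
    - [-0.08,-0.14,0]
    - [-0.1,-0.175,0]
  rot:
    - [0,0,2]
    - [0,0,5]
    - [0,0,10]
    - [0,0,17]
    - [0,0,24]
  fingers: [100,100,100,100,100]

```text
time: 10.4
tcp_pos: [0.5774, -0.1901, 0.2986]
orientation: [-1.576, 0.839, -1.258]
wrist_force: [1.4, 1.7, -1.0]
grip_width: 1.0
```

Request:
carry_out:
  translation:
    - [0,0,0]
    - [0,0,0]
    - [0,0,0]
    - [0,0,0]
    - [0,0,0]
  rot:
    - [0,0,8]
    - [0,0,16]
    - [0,0,24]
    - [0,0,32]
    - [0,0,38]
  fingers: [100,100,100,100,100]

```text
time: 10.9
tcp_pos: [0.5771, -0.1913, 0.3003]
orientation: [-1.567, 1.507, -1.251]
wrist_force: [0.2, 0.6, 0.8]
grip_width: 1.004
```

```bash
python3 - <<'E'
from cl import *
from plant import state,get_image
s=state();log(s);print(s["q"],s["tcp_pos"],pose(s)[1],clear(s["q"]),s["time"])
for n in("scene","top"):
    d=get_image(n);np.savez(f"pics/{n}4.npz",**d);cv2.imwrite(f"pics/{n}4.png",d["frame"][:,:,::-1])
a=cv2.imread("pics/scene4.png")[200:340,160:340];b=cv2.imread("pics/top4.png")[170:310,290:470]
cv2.imwrite("pics/both4.png",np.hstack([cv2.resize(a,None,fx=2.2,fy=2.2),cv2.resize(b,None,fx=2.2,fy=2.2)]))
E
```

```text
[-0.5094  0.4147  0.9958  1.6214 -0.3147  1.2541  0.8471] [ 0.5771 -0.1913  0.3003] [[ 0.02   -0.3096  0.9506]
 [-0.0606  0.9487  0.3103]
 [-0.998  -0.0638  0.0003]] 0.3967389022293691 10.9
```

View pics/both4.png

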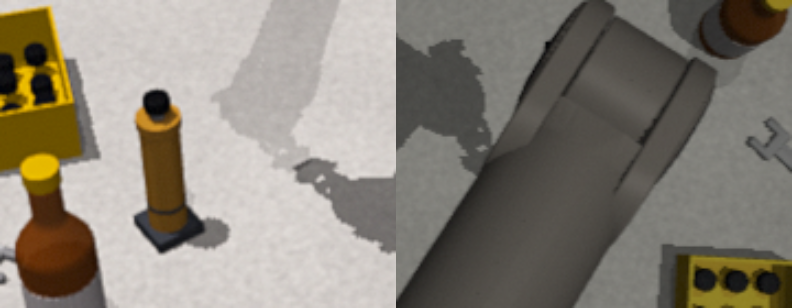

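The left crop shows the mill standing free on its foot at (168,225), knob at (156,100). In the right crop the arm still hides it from above. Next I'll measure the stand direction, pad centre and foot yaw.

```bash
python3 - <<'E'
from cl import *
def ang(v): return np.degrees(np.arctan2(v[1],v[0]))
for n,f in(("top","0"),("scene","0"),("scene","4")):
    d=dict(np.load(f"pics/{n}{f}.npz"));C=cloud(d);hsv=cv2.cvtColor(d["frame"],cv2.COLOR_RGB2HSV)
    if f=="0":
        # knobs, dark, z>.215
        m=((hsv[...,2]<60)&(C[...,2]>.222)&(C[...,2]<.25)&(C[...,0]>.35)&(C[...,0]<.7)&(C[...,1]>.15)&(C[...,1]<.35)).astype(np.uint8)*255
        K=[onplane(d,c,.236)[0] for s,c,_ in blobs(m,20)];K=sorted(K,key=lambda k:k[0]);print(n,"knobs",K)
        if len(K)==2: print(' mid',(K[0]+K[1])/2,'ang',ang(K[1]-K[0]),'len',np.linalg.norm(K[1]-K[0]))
        # pad, edges
        M=mask(d,(20,120,80),(34,255,255));
        for s,c,b in blobs(M,100):
            p=onplane(d,c,.083)[0]
            if np.hypot(*(p[:2]-[.519,.252]))<.02:
                cn,_=cv2.findContours(b.astype(np.uint8),cv2.RETR_EXTERNAL,cv2.CHAIN_APPROX_NONE);Q=onplane(d,cn[0][:,0],.083)[:,:2]
                r=cv2.minAreaRect((Q*1e3).astype(np.float32));print(' pad',p,r,s)
        # bar: bright low-sat at z ~.08
        m=((hsv[...,1]<60)&(abs(C[...,2]-.08)<.012)&(C[...,0]>.33)&(C[...,0]<.72)&(C[...,1]>.17)&(C[...,1]<.34)).astype(np.uint8)
        m=cv2.morphologyEx(m,cv2.MORPH_OPEN,np.ones((3,3)));Q=onplane(d,np.argwhere(m>0)[:,::-1],.08)[:,:2]
        r=cv2.minAreaRect((Q*1e3).astype(np.float32));print(' bar',r)
    else:
        m=((hsv[...,2]<75)&(np.hypot(C[...,0]-.6,C[...,1]+.276)<.045)&(C[...,2]<.02)&(C[...,2]>-.01)).astype(np.uint8)
        bs=max(blobs(m*255,20),key=lambda b:b[0][4]);cn,_=cv2.findContours(bs[2].astype(np.uint8),cv2.RETR_EXTERNAL,cv2.CHAIN_APPROX_NONE)
        Q=onplane(d,cn[0][:,0],.010)[:,:2];print("foot",bs[0],cv2.minAreaRect((Q*1e3).astype(np.float32)))
        m=((hsv[...,2]<60)&(np.hypot(C[...,0]-.6,C[...,1]+.276)<.03)&(C[...,2]>.14)).astype(np.uint8)*255
        for s,c,_ in blobs(m,10): print("knob",onplane(d,c,.153),s)
E
```

```text
top knobs [array([0.4188, 0.2725, 0.236 ]), array([0.6137, 0.231 , 0.236 ])]
 mid [0.5163 0.2517 0.236 ] ang -12.040003864566932 len 0.1992243391799858
 pad [0.5163 0.2526 0.083 ] ((516.3272705078125, 252.48875427246094), (51.14425277709961, 51.9144401550293), 77.80244445800781) [142 245  28  29 569]
 bar ((516.0723266601562, 250.4061737060547), (61.733238220214844, 319.36785888671875), 77.88359069824219)
scene knobs [array([0.4294, 0.2688, 0.236 ]), array([0.6221, 0.2283, 0.236 ])]
 mid [0.5258 0.2486 0.236 ] ang -11.870341601517922 len 0.19692536978297334
 pad [0.5206 0.2516 0.083 ] ((520.8309326171875, 252.81402587890625), (53.23189926147461, 53.656009674072266), 76.74862670898438) [433 196  26  14 286]
 bar ((527.384033203125, 248.44113159179688), (66.78739929199219, 328.52471923828125), 77.58406066894531)
foot [221 294  32  21 236] ((606.7332763671875, -276.47821044921875), (54.54112243652344, 51.568809509277344), 17.32256317138672)
knob [[ 0.6036 -0.2765  0.153 ]] [225 241  12  13 123]
```

```bash
python3 - <<'E'
from cl import *
from plant import state
s=state();q=s["q"];M=down(17.7)
for z in(.24,.118):
    p=np.array([.600,-.276,z]);q,e=ik(p,M,q);print(delta(s,p,M),e,q)
for t in np.linspace(.1,1,10):
    p=np.array([.6,-.276,.32])*(1-t)+t*np.array([.517,.2525,.32]);q,e=ik(p,down(17.7+60.2*t),q)
print(e,q,ik(np.array([.517,.2525,.203]),M2:=down(77.9),q))
E
```

```text
(array([ 0.0654, -0.0793, -0.0013]), array([-0.0635, -0.1639,  4.0462])) 7.563883199578581e-05 [-0.222   0.5718  0.8873  1.5379 -0.4577  1.2515  1.0417]
(array([ 0.1871, -0.0707, -0.0009]), array([-0.0635, -0.1639,  4.0462])) 4.4605197285021026e-05 [-0.1736  0.6833  0.8041  1.6534 -0.5529  1.0467  1.1127]
5.86003066414382e-06 [-1.0045  0.2517  0.5849  1.6337 -0.1432  1.2994  0.9639] (array([-0.9693,  0.3498,  0.554 ,  1.785 , -0.2075,  1.0651,  1.0183]), np.float64(4.4816422282118384e-05))
```

Request:
carry_out:
  translation:
    - [0,-0.03,0]
    - [0.01,-0.06,-0.001]
    - [0.03,-0.079,-0.001]
    - [0.05,-0.079,-0.001]
    - [0.065,-0.079,-0.001]
  rot:
    - [0,0,2]
    - [-0.1,-0.2,4]
    - [-0.1,-0.2,4]
    - [-0.1,-0.2,4]
    - [-0.1,-0.2,4]
  fingers: [100,100,100,100,100]

```text
time: 11.5
tcp_pos: [0.5997, -0.2745, 0.2381]
orientation: [-2.744, 1.568, -2.434]
wrist_force: [0.2, -0.7, 0.3]
grip_width: 1.0
```

```bash
python3 - <<'E'
from cl import *
from plant import state,get_image
s=state();log(s);print(s["q"],s["tcp_pos"],delta(s,[.6,-.276,.118],down(17.7)))
d=get_image("scene");cv2.imwrite("pics/scene5.png",cv2.resize(d["frame"][180:340,160:340,::-1],None,fx=3,fy=3))
E
```

```text
[-0.2313  0.5774  0.8988  1.5414 -0.464   1.2506  1.0466] [ 0.5997 -0.2745  0.2381] (array([ 0.1201, -0.0014,  0.0002]), array([ 0.0623, -0.1457,  0.0613]))
```

View pics/scene5.png

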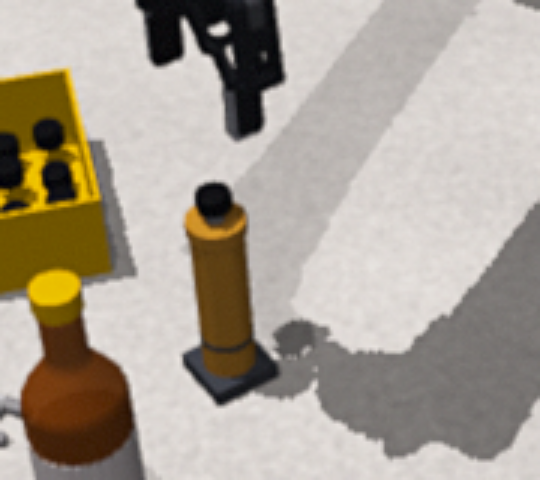

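The open fingers at (163,45) and (245,125) straddle the knob at (213,198). I'll descend and grip.

Request:
carry_out:
  translation:
    - [0.025,-0.001,0]
    - [0.05,-0.001,0]
    - [0.075,-0.001,0]
    - [0.1,-0.001,0]
    - [0.12,-0.001,0]
  rot:
    - [0,0,0]
    - [0,0,0]
    - [0,0,0]
    - [0,0,0]
    - [0,0,0]
  fingers: [100,100,100,100,100]

```text
time: 12.05
tcp_pos: [0.5986, -0.2715, 0.1144]
orientation: [2.799, 1.564, 3.113]
wrist_force: [-0.9, -0.1, -0.1]
grip_width: 1.0
```

Request:
carry_out:
  translation:
    - [0.002,0,0]
    - [0.002,0,0]
    - [0.002,0,0]
    - [0.002,0,0]
    - [0.002,0,0]
  rot:
    - [0,0,0]
    - [0,0,0]
    - [0,0,0]
    - [0,0,0]
    - [0,0,0]
  fingers: [75,55,45,20,20]
  force: 50

```text
time: 12.55
tcp_pos: [0.5994, -0.2719, 0.1141]
orientation: [2.921, 1.566, -3.048]
wrist_force: [-1.0, 0.1, 4.9]
grip_width: 0.443
```

Request:
carry_out:
  translation:
    - [0,0,0]
    - [0,0,0]
    - [-0.01,0,0]
    - [-0.03,0,0]
    - [-0.06,0,0]
  rot:
    - [0,0,0]
    - [0,0,0]
    - [0,0,0]
    - [0,0,0]
    - [0,0,0]
  fingers: [20,20,20,20,20]

```text
time: 13.05
tcp_pos: [0.5981, -0.2708, 0.1726]
orientation: [2.669, 1.561, 2.983]
wrist_force: [-0.8, 1.0, -4.0]
grip_width: 0.443
```

```bash
python3 - <<'E'
from cl import *
from plant import state
s=state();log(s);print(s["q"],s["tcp_pos"],s["grip_width"],s["wrist_force"]);print(delta(s,[.517,.2525,.33],down(77.9)),pose(s)[1])
E
```

```text
[-0.2133  0.6318  0.8572  1.6123 -0.5084  1.1454  1.0809] [ 0.5981 -0.2708  0.1726] 0.4426534241380337 [-0.8188  0.9593 -4.0347]
(array([-0.1558,  0.5235,  0.083 ]), array([-59.9331,  -0.3077,  -0.4743])) [[-0.0093 -0.3084  0.9512]
 [ 0.0015  0.9512  0.3085]
 [-1.      0.0043 -0.0084]]
```

Request:
carry_out:
  translation:
    - [-0.04,0.0,0]
    - [-0.08,0.01,0.001]
    - [-0.12,0.03,0.005]
    - [-0.16,0.06,0.01]
    - [-0.19,0.1,0.016]
  rot:
    - [0,0,0]
    - [0,0,0]
    - [-3,0,0]
    - [-7,0,0]
    - [-12,-0.3,-0.5]
  fingers: [20,20,20,20,20]

```text
time: 13.55
tcp_pos: [0.5838, -0.1733, 0.365]
orientation: [-1.959, 1.564, -1.438]
wrist_force: [-0.2, 0.5, -3.7]
grip_width: 0.443
```

```bash
python3 - <<'E'
from cl import *
from plant import state
s=state();log(s);print(s["q"],s["tcp_pos"],s["grip_width"],s["wrist_force"]);print(delta(s,[.517,.2525,.365],down(77.9)))
E
```

```text
[-0.4636  0.3788  0.9398  1.4882 -0.3004  1.4254  1.006 ] [ 0.5838 -0.1733  0.365 ] 0.4432931108460026 [-0.1557  0.506  -3.7252]
(array([-0.003 ,  0.4025,  0.1543]), array([-48.0112,  -0.3048,   0.2916]))
```

Request:
carry_out:
  translation:
    - [0,0.03,0.012]
    - [0,0.07,0.027]
    - [0,0.11,0.042]
    - [0,0.15,0.057]
    - [0,0.19,0.073]
  rot:
    - [-4,0,0]
    - [-9,0,0]
    - [-14,0,0]
    - [-19,0,0]
    - [-24,-0.2,0.2]
  fingers: [20,20,20,20,20]

```text
time: 14.05
tcp_pos: [0.5512, 0.0289, 0.3634]
orientation: [-2.286, 1.569, -1.343]
wrist_force: [1.5, -0.3, -4.4]
grip_width: 0.443
```

```bash
python3 - <<'E'
from cl import *
from plant import state
s=state();log(s);print(s["q"],s["tcp_pos"],s["grip_width"],s["wrist_force"]);print(delta(s,[.517,.2525,.365],down(77.9)))
E
```

```text
[-0.824   0.2094  0.8303  1.6206 -0.155   1.3804  0.968 ] [0.5512 0.0289 0.3634] 0.4434485709552221 [ 1.471 -0.283 -4.401]
(array([-0.002,  0.159,  0.161]), array([-23.8588,  -0.0887,   0.067 ]))
```

Request:
carry_out:
  translation:
    - [0,0.035,0.035]
    - [0,0.07,0.07]
    - [0,0.105,0.105]
    - [-0.001,0.135,0.137]
    - [-0.002,0.155,0.157]
  rot:
    - [-6,0,0]
    - [-12,0,0]
    - [-18,0,0]
    - [-23.8,0,0]
    - [-23.8,-0.1,0.1]
  fingers: [20,20,20,20,20]

```text
time: 14.55
tcp_pos: [0.516, 0.2513, 0.3644]
orientation: [1.165, 1.568, 2.53]
wrist_force: [0.3, 0.1, -3.0]
grip_width: 0.441
```

Request:
carry_out:
  translation:
    - [0.02,0,0]
    - [0.04,0,0]
    - [0.06,0,0]
    - [0.08,0,0]
    - [0.095,0,0]
  rot:
    - [0,0,0]
    - [0,0,0]
    - [0,0,0]
    - [0,0,0]
    - [0,0,0]
  fingers: [20,20,20,20,20]

```text
time: 15.05
tcp_pos: [0.5149, 0.2503, 0.2676]
orientation: [1.8, 1.566, -3.119]
wrist_force: [0.8, -0.5, -4.6]
grip_width: 0.445
```

```bash
python3 - <<'E'
from cl import *
from plant import state,get_image
s=state();log(s);print(s["q"],s["tcp_pos"],s["grip_width"],s["wrist_force"]);print(delta(s,[.517,.2525,.365],down(77.9)))
for n in("scene","top"):
    d=get_image(n);np.savez(f"pics/{n}6.npz",**d);cv2.imwrite(f"pics/{n}6.png",d["frame"][:,:,::-1])
a=cv2.imread("pics/scene6.png")[110:250,370:540];b=cv2.imread("pics/top6.png")[170:350,80:250]
cv2.imwrite("pics/both6.png",np.hstack([cv2.resize(a,(400,330)),cv2.resize(b,(400,330),interpolation=2)]))
E
```

```text
[-1.0364  0.2947  0.6351  1.7133 -0.188   1.1989  1.0112] [0.5149 0.2503 0.2676] 0.4447228530888916 [ 0.8001 -0.4573 -4.5802]
(array([-0.0974, -0.0012,  0.0025]), array([ 0.2325, -0.0601, -0.2552]))
```

View pics/both6.png

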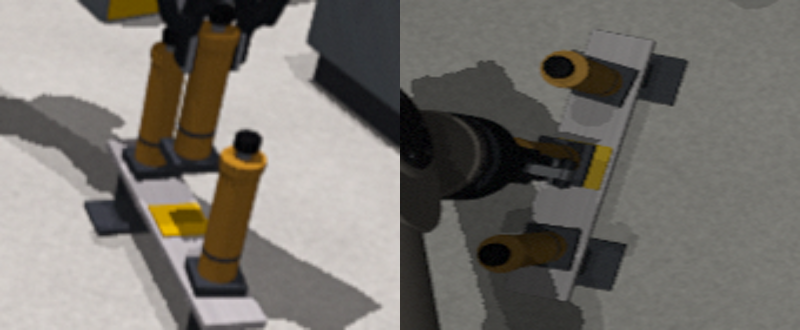

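The left view shows the held mill hanging upright, foot at (190,150), above the pad at (180,217). The top view shows its foot at (570,160) over the pad at (598,168), the parallax from its height. I'll measure the held foot against the pad.

```bash
cat > foot.py <<'E'
from cl import *
SF=np.array([[u[0],u[1]],[-u[1],u[0]]])
def foot(d,ztop,ctr,rad=.05,zr=.02):
    C=cloud(d);hsv=cv2.cvtColor(d["frame"],cv2.COLOR_RGB2HSV)
    m=((hsv[...,2]<95)&(hsv[...,1]<110)&(np.hypot(C[...,0]-ctr[0],C[...,1]-ctr[1])<rad)&(abs(C[...,2]-ztop+.004)<zr)).astype(np.uint8)*255
    b=max(blobs(m,20),key=lambda t:t[0][4])
    cn,_=cv2.findContours(b[2].astype(np.uint8),cv2.RETR_EXTERNAL,cv2.CHAIN_APPROX_NONE)
    Q=onplane(d,cn[0][:,0],ztop)[:,:2];r=cv2.minAreaRect((Q*1e3).astype(np.float32))
    E=(Q-[.517,.2525])@SF.T*1e3
    return b[0],r,E.min(0),E.max(0)
E
python3 - <<'E'
from foot import *
for n in("top","scene"):
    d=dict(np.load(f"pics/{n}6.npz"));print(n)
    print(' held',foot(d,.165,(.515,.25)))
    for k in(-.1,.1):
        p=np.array([.517,.2525])+k*u;print(' ',k,foot(d,.092,p,zr=.012))
E
```

```text
top
 held (array([139, 244,  24,  28, 188], dtype=int32), ((517.5289306640625, 244.8878936767578), (48.039554595947266, 48.527366638183594), 78.57771301269531), array([-21.9991, -31.4975]), array([26.1943, 16.8894]))
  -0.1 (array([127, 283,  31,  45, 442], dtype=int32), ((415.4116516113281, 272.3653259277344), (52.88470458984375, 87.91273498535156), 78.71160125732422), array([-147.4464,  -28.2491]), array([-59.8676,  25.2129]))
  0.1 (array([153, 200,  31,  29, 267], dtype=int32), ((612.2891845703125, 228.0846405029297), (62.6812744140625, 49.76716995239258), 71.49581909179688), array([ 71.8764, -35.6972]), array([125.9138,  24.4417]))
scene
 held (array([438, 169,  25,  16, 198], dtype=int32), ((532.2463989257812, 240.8321533203125), (53.451171875, 62.42317199707031), 73.39510345458984), array([-15.5139, -34.6924]), array([46.9491, 19.4304]))
  -0.1 (array([422, 170,  22,  17, 152], dtype=int32), ((424.05816650390625, 263.41424560546875), (42.4006462097168, 72.60554504394531), 80.84750366210938), array([-129.209 ,  -29.7049]), array([-56.1656,  13.2674]))
  0.1 (array([449, 219,  27,  17, 231], dtype=int32), ((623.6488037109375, 227.7076416015625), (52.71697235107422, 57.558387756347656), 71.07475280761719), array([ 78.4175, -31.297 ]), array([140.1907,  24.9333]))
```

Request:
carry_out:
  translation:
    - [0.01,0.0027,0.0033]
    - [0.025,0.0027,0.0033]
    - [0.04,0.0027,0.0033]
    - [0.05,0.0027,0.0033]
    - [0.056,0.0027,0.0033]
  rot:
    - [0,0,0]
    - [0,0,-0.2]
    - [0,0,-0.2]
    - [0,0,-0.2]
    - [0,0,-0.2]
  fingers: [20,20,20,20,20]

```text
time: 15.65
tcp_pos: [0.5111, 0.2535, 0.2097]
orientation: [2.377, 1.565, -2.543]
wrist_force: [-0.9, 0.4, -5.3]
grip_width: 0.445
```

```bash
python3 - <<'E'
from foot import *
from plant import state,get_image
s=state();log(s);print(s["q"],s["tcp_pos"],s["wrist_force"]);print(delta(s,[.517,.2525,.2],down(77.9)))
ims=[]
for n,sl in(("scene",np.s_[170:235,400:500]),("top",np.s_[180:340,100:220])):
    d=get_image(n);np.savez(f"pics/{n}7.npz",**d);ims.append(cv2.resize(d["frame"][sl][:,:,::-1],(400,400),interpolation=2))
    print(n,foot(d,s["tcp_pos"][2]-.114+.012,(.516,.253),rad=.045,zr=.014))
cv2.imwrite("pics/both7.png",np.hstack(ims))
E
```

```text
[-1.0251  0.3464  0.6157  1.787  -0.2225  1.0846  1.0322] [0.5111 0.2535 0.2097] [-0.9137  0.3641 -5.3368]
(array([ 0.0097, -0.006 ,  0.0002]), array([ 0.231 , -0.2577, -0.2463]))
scene (array([434, 189,  26,  15, 184], dtype=int32), ((526.1563720703125, 245.4798126220703), (53.40793991088867, 58.68423843383789), 76.46066284179688), array([-19.4424, -31.7477]), array([39.6439, 21.5232]))
top (array([145, 246,  23,  28, 156], dtype=int32), ((514.7481079101562, 248.78408813476562), (48.624061584472656, 47.208377838134766), 77.40867614746094), array([-25.2796, -28.4875]), array([22.4199, 20.0332]))
```

View pics/both7.png

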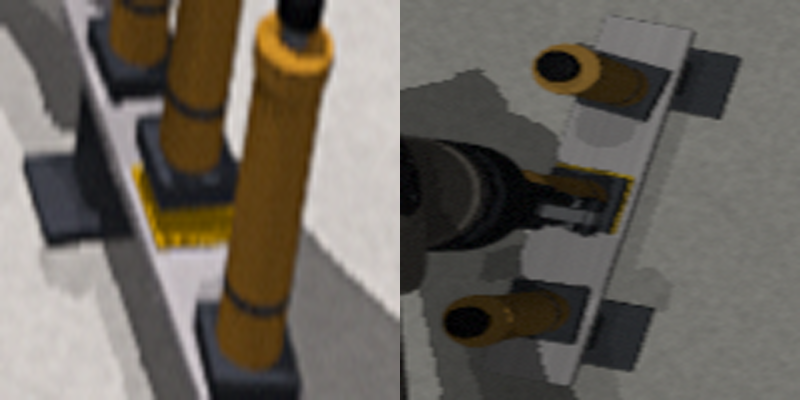

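The mill is about 12 mm above the pad and upright. Yellow shows mostly along the +x edge (590,170) and the near edge (630,205) in the top crop, so the foot sits about 1 mm toward -x. I'll correct that and lower.

Request:
carry_out:
  translation:
    - [0.002,-0.0013,0.001]
    - [0.004,-0.0013,0.001]
    - [0.006,-0.0013,0.001]
    - [0.0075,-0.0013,0.001]
    - [0.0075,-0.0013,0.001]
  rot:
    - [0,-0.3,-0.3]
    - [0,-0.3,-0.3]
    - [0,-0.3,-0.3]
    - [0,-0.3,-0.3]
    - [0,-0.3,-0.3]
  fingers: [20,20,20,20,20]

```text
time: 16.25
tcp_pos: [0.5125, 0.2541, 0.2023]
orientation: [-1.093, 1.57, 0.27]
wrist_force: [-0.1, -0.2, -4.4]
grip_width: 0.443
```

```bash
python3 - <<'E'
from foot import *
from plant import state,get_image
s=state();log(s);print(s["q"],s["tcp_pos"],s["wrist_force"]);print(delta(s,[.5163,.2525,.2],down(77.9)))
zb=s["tcp_pos"][2]-.114
for n in("scene","top"):
    d=get_image(n);np.savez(f"pics/{n}8.npz",**d)
    print(n,foot(d,zb+.012,(.516,.253),rad=.045,zr=.014))
    m=mask(d,(18,110,50),(36,255,255));Q=onplane(d,np.argwhere(m>0)[:,::-1],.083)[:,:2];E=(Q-[.5163,.2525])@SF.T*1e3;E=E[np.abs(E).max(1)<35]
    print(' yellow',len(E),E.min(0),E.max(0),'sides +x,-x,+y,-y',[(E@v>21).sum() for v in([1,0],[-1,0],[0,1],[0,-1])])
p,M=pose(s);print("mill by hand",(p[:2]+(-.0041)*M[:2,1]-.0007*M[:2,2]-[.5163,.2525])@SF.T*1e3)
E
```

```text
[-1.0219  0.3529  0.6126  1.7968 -0.2293  1.0628  1.0377] [0.5125 0.2541 0.2023] [-0.0603 -0.23   -4.366 ]
(array([ 0.0023, -0.0041, -0.0008]), array([0.2312, 0.0196, 0.0377]))
scene (array([434, 192,  25,  15, 181], dtype=int32), ((528.6054077148438, 245.2336883544922), (54.70833206176758, 56.935211181640625), 71.70561218261719), array([-17.7843, -30.5941]), array([41.0572, 23.3668]))
 yellow 174 [-34.7108 -25.7894] [33.9733 34.8648] sides +x,-x,+y,-y [np.int64(69), np.int64(31), np.int64(45), np.int64(27)]
top (array([146, 246,  23,  26, 145], dtype=int32), ((517.3441162109375, 250.1004180908203), (48.56251525878906, 45.45226287841797), 77.40948486328125), array([-22.1025, -26.6031]), array([23.656 , 21.7862]))
 yellow 66 [-25.6315 -25.7182] [25.9982 34.7477] sides +x,-x,+y,-y [np.int64(22), np.int64(7), np.int64(10), np.int64(37)]
mill by hand [0.0335 0.1209]
```

Request:
carry_out:
  translation:
    - [0.001,0,0]
    - [0.002,0,0]
    - [0.003,0,0]
    - [0.004,0,0]
    - [0.0045,0,0]
  rot:
    - [0,0,0]
    - [0,0,0]
    - [0,0,0]
    - [0,0,0]
    - [0,0,0]
  fingers: [20,20,20,20,20]

```text
time: 16.85
tcp_pos: [0.5125, 0.2542, 0.1978]
orientation: [-1.035, 1.57, 0.329]
wrist_force: [0.3, -0.1, -4.0]
grip_width: 0.446
```

Request:
carry_out:
  translation:
    - [0.0003,0,0]
    - [0.0006,0,0]
    - [0.0009,0,0]
    - [0.0012,0,0]
    - [0.0015,0,0]
  rot:
    - [0,0,0]
    - [0,0,0]
    - [0,0,0]
    - [0,0,0]
    - [0,0,0]
  fingers: [20,20,20,20,20]

```text
time: 17.35
tcp_pos: [0.513, 0.2541, 0.1971]
orientation: [-0.979, 1.569, 0.384]
wrist_force: [-1.3, -1.6, 2.2]
grip_width: 0.446
```

```bash
python3 - <<'E'
from foot import *
from plant import state
s=state();log(s);print(s["tcp_pos"],s["wrist_force"],s["wrist_torque"])
p,M=pose(s);print("mill by hand",(p[:2]+(-.0041)*M[:2,1]-.0007*M[:2,2]-[.5163,.2525])@SF.T*1e3,M[:,0])
E
```

```text
[0.513  0.2541 0.1971] [-1.347  -1.57    2.1572] [-0.2491  0.2257  0.0151]
mill by hand [0.5119 0.1528] [ 0.0016  0.0006 -1.    ]
```

The mill has made contact, at the height the pad should be. I'll release it and go straight up.

Request:
carry_out:
  translation:
    - [0,0,0]
    - [0,0,0]
    - [0,0,0]
    - [0,0,0]
    - [0,0,0]
  rot:
    - [0,0,0]
    - [0,0,0]
    - [0,0,0]
    - [0,0,0]
    - [0,0,0]
  fingers: [48,54,62,75,85]

```text
time: 17.85
tcp_pos: [0.5131, 0.2542, 0.1971]
orientation: [-0.926, 1.569, 0.437]
wrist_force: [0.4, -0.0, -0.6]
grip_width: 0.848
```

Request:
carry_out:
  translation:
    - [0,0,0]
    - [0,0,0]
    - [-0.005,0,0]
    - [-0.02,0,0]
    - [-0.04,0,0]
  rot:
    - [0,0,0]
    - [0,0,0]
    - [0,0,0]
    - [0,0,0]
    - [0,0,0]
  fingers: [95,95,95,95,95]

```text
time: 18.35
tcp_pos: [0.5127, 0.2539, 0.2378]
orientation: [-1.389, 1.57, -0.026]
wrist_force: [0.3, -0.0, 0.3]
grip_width: 0.947
```

Request:
carry_out:
  translation:
    - [-0.03,0,0]
    - [-0.07,0,0]
    - [-0.11,0,0]
    - [-0.15,0,0]
    - [-0.19,0,0]
  rot:
    - [0,0,0]
    - [0,0,0]
    - [0,0,0]
    - [0,0,0]
    - [0,0,0]
  fingers: [95,95,95,95,95]

```text
time: 18.85
tcp_pos: [0.5124, 0.2534, 0.4312]
orientation: [-0.858, 1.568, 0.505]
wrist_force: [1.7, 0.6, 0.4]
grip_width: 0.953
```

Request:
carry_out:
  translation:
    - [0,0.03,-0.03]
    - [0,0.06,-0.06]
    - [0,0.09,-0.09]
    - [0,0.12,-0.12]
    - [0,0.15,-0.15]
  rot:
    - [0,0,0]
    - [0,0,0]
    - [0,0,0]
    - [0,0,0]
    - [0,0,0]
  fingers: [95,95,95,95,95]

```text
time: 19.35
tcp_pos: [0.3336, 0.136, 0.4316]
orientation: [-0.654, 1.566, 0.708]
wrist_force: [-0.3, 0.6, 0.8]
grip_width: 0.95
```

```bash
python3 - <<'E'
from foot import *
from plant import state,get_image
s=state();print(s["time"],s["tcp_pos"],s["wrist_force"])
ims=[]
for n,sl in(("scene",np.s_[110:250,400:500]),("top",np.s_[180:340,100:220])):
    d=get_image(n);np.savez(f"pics/{n}9.npz",**d);ims.append(cv2.resize(d["frame"][sl][:,:,::-1],(400,560),interpolation=2))
    print(n,foot(d,.095,(.5163,.2525),rad=.045,zr=.012))
    C=cloud(d);hsv=cv2.cvtColor(d["frame"],cv2.COLOR_RGB2HSV)
    m=((hsv[...,2]<60)&(C[...,2]>.222)&(C[...,2]<.255)&(C[...,0]>.35)&(C[...,0]<.7)&(C[...,1]>.15)&(C[...,1]<.35)).astype(np.uint8)*255
    for z,c,_ in blobs(m,20): print(' knob',(onplane(d,c,.237)[0,:2]-[.5163,.2525])@SF.T*1e3)
    m=mask(d,(18,110,50),(36,255,255));Q=onplane(d,np.argwhere(m>0)[:,::-1],.083)[:,:2];E=(Q-[.5163,.2525])@SF.T*1e3;E=E[np.abs(E).max(1)<27]
    print(' yellow',len(E),[(E@v>21).sum() for v in([1,0],[-1,0],[0,1],[0,-1])])
cv2.imwrite("pics/both9.png",np.hstack(ims))
E
```

```text
19.35 [0.3336 0.136  0.4316] [-0.3195  0.6284  0.7681]
scene (array([434, 194,  25,  15, 165], dtype=int32), ((527.2507934570312, 246.84156799316406), (51.29587173461914, 56.91941833496094), 78.43826293945312), array([-17.1118, -29.0522]), array([39.8213, 22.2883]))
 knob [-86.6263  -3.4853]
 knob [ 9.0361 -2.4384]
 knob [110.8767  -2.8889]
 yellow 79 [np.int64(9), np.int64(11), np.int64(11), np.int64(19)]
top (array([143, 243,  26,  29, 216], dtype=int32), ((519.3771362304688, 249.0621795654297), (51.0694465637207, 53.149139404296875), 78.52265930175781), array([-23.4049, -28.5805]), array([29.3995, 22.9033]))
 knob [99.7917 -1.0676]
 knob [ 1.1031 -1.3666]
 knob [-99.3072  -1.3792]
 yellow 140 [np.int64(22), np.int64(31), np.int64(45), np.int64(23)]
```

View pics/both9.png

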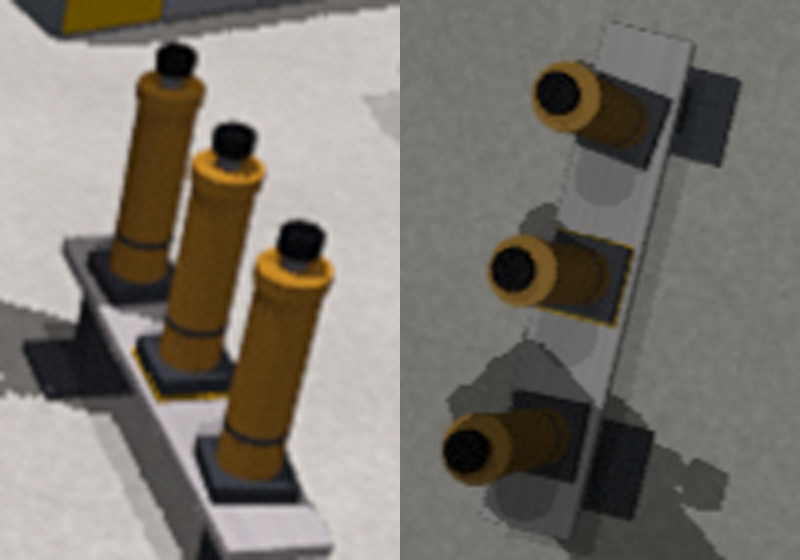

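The placed mill's foot, at (185,365) on the left and (590,275) on the right, has a thin even yellow border, and the mill is square and in line with the row. The knob is within about 1 mm of the line between its neighbours.

```bash
python3 -c "
from plant import hand_in;print(hand_in())"
```

```text
the job is handed in; nothing more can be done
None
```

The mill is standing on the yellow pad, square and in line with the other two, and I handed the job in with the robot clear at about 19.4 s. I stood it up on the bench at about (0.60, -0.276) and let go. Then I took it again by its upper end with the hand pointing down, set it on the pad with about 6 N, and released it.

**Last checks that agreed:**
- The last top view shows a thin yellow border round the foot.
- Its knob is 1.1 mm from the pad centre along the bar and within 0.3 mm of the other two knobs across it.
- The hand's height at contact put the underside of the foot at 83 mm, as it should be.
- The two other mills read ±100 mm from the pad along the bar, as the row should. I saw no change to the other things in the pictures, but did not measure them again.

**Checks that disagreed or came close:**
- **Camera offset:** the scene camera placed objects about 4 to 10 mm further along the bar than the top camera and the hand did. All three knobs shifted by about the same amount, so I took it as camera bias and relied on the other two.
- **Foot outline:** the fitted foot outline was a few millimetres off in both views, because it takes in the side face and shadow.
- **Joint 6 limit:** while I was standing the mill up, joint 6 read 0.2293 rad against the stated 0.23 limit. I can't tell whether that counts as passing its range.

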